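Sort out the bad walnut and fill the glass container

ROBOT

A 6-joint arm with a two-finger parallel gripper is mounted at the origin on the work surface. World frame = base frame: x ahead of the robot, y to its left, z up, the work surface at z = 0. Lengths are in m, angles in rad, forces in N, time in s.
With the tool pointing down it reaches from about 0.35 to 1 m from the base axis. Payload 7.1 kg.
Tool frame: the origin (TCP) lies midway between the tips of the shut fingers; the grasp point (between the pads) lies manip.tcp_to_grasp behind it (manip.tcp_to_grasp is the distance from the TCP to the grasp point, in m); z points along the fingers, y is the line along which they close (so a half turn about z gives the same grasp; the last joint's range is limited). The gripper opens to 85 mm and grips with 20 to 120 N. Pads are 22 mm wide; open, the fingers measure 114 mm over their backs; the gripper's body (76 mm by 85 mm) begins 54 mm behind the grasp point. The pads swing forward as they close: fully open they stand 13 mm farther back than shut.
Start: joints at [-1.276, 0.423, 1.63, -0, 1.089, -0.019], TCP at [0.193, -0.594, 0.199] pointing down, gripper open.
Joint ranges: [-3, 3], [-0.9, 2.11], [0.09, 2.58], [-1.31, 4.45], [0.11, 2.69], [-2.54, 2.54]. Speed limits (rad/s): [2.39, 2.39, 3.01, 3.14, 3.14, 3.14].

INTERFACE

Orientations are given as a 3x3 rotation matrix whose columns are the frame's x, y, z axes.
In Python, from rig import manip gives the robot as it stands.
- The arm moves only by the tool send_rows, never from a script. Its argument "motion" is a list of rows, each an object of numbers: "wx", "wy", "wz": the turn, a rotation vector about the tool's x, y, z in rad; "x", "y", "z": the shift along the tool's x, y, z in units of 50 mm (1.0 is 50 mm); "fingers": the opening, from 0 (shut) to 1 (fully open). A call has 1 to 8 rows; each row shifts and turns the commanded pose from where the row before left it, along the tool's axes as they then stand; what a row does not reach is not made up. A row lasts 1/8 s, in which the tool goes at most 62.5 mm and 10.7 degrees, less where a joint would pass 70% of its speed; a pose out of reach is approached as far as the arm can. A call is refused whole if a number of a shift passes 1 or a number of a turn 0.188, either way. A call with a gripper value outside its range is refused whole. The fingers move at their own pace and stop on an object; "grip_force" is the grip in N (left out, the last holds). Time passes only in rows, so rows that do not move let the fingers close. It gives the time, the measured TCP pose, the force, the opening and the grip force at its end, in the units of the state.
- manip.get_state(): the state, without advancing time (a new reading comes with each control period).
- manip.read_camera(name): name is "side" or "top" or "wrist"; returns the picture (420x560x3 uint8, red, green, blue); there is no depth.
- manip.camera_params(name): a dict with "intrinsics" (3x3 intrinsics, pixels), "extrinsics" (4x4, takes a point from camera to world coordinates). Camera axes: x right, y down, z forward; pixel columns grow to the right and rows downward; lengths in m; the calibration is good to about 2 mm. A picture is of the moment at which its call begins: read the wrist's pose just before it. camera_params takes no time and is no camera call; for the wrist camera it gives the pose at the moment of the call.
- manip.hand_in(): hands the job in; it is judged then, once.
The state is a dict: "time_s": time; "joints": joint angles; "qd": joint speeds; "joint_efforts": joint torques, N m; "eef_pos": TCP position; "tool_rot": TCP orientation; "ft_force": force on the tool from outside, world axes, zero at the start; "torque": the same for the moment, N m; "opening": opening from 0.0 (shut) to 1.0 (fully open); "grasp_force": force on a finger pad.
Only numpy, scipy, OpenCV 4.12 (cv2) and the standard library are available. Lean on these libraries where they do the work, as an engineer would, in place of code of your own. Each camera call takes 0.05 s, during which the arm holds its last target. There are 200 camera calls.

TASK

Throw the black walnut from the plate into the grey bin and leave the two good ones on the plate. Pick up the steel cup and pour its six walnuts, from just above, into the open glass container, so that every one ends inside; then stand the empty cup back upright with its whole foot on the orange trivet. The glass container stays where it is, and the spoon, the glass lid and the spice jar are not to be disturbed.

Things in the scene. Friction and masses are not known exactly. Their poses are not given: they have to be found in the camera images.
- cup: round open steel cup, straight wall, 90 mm high, 67 mm outside diameter, wall 2.5 mm, floor 4 mm thick, 140 g; origin at the centre of its underside, z up through the mouth. It starts upright on the trivet with six walnuts inside, which fill it to about 54 mm height
- cup_rim (a point): centre of the cup's mouth, on its axis 90 mm above its underside
- trivet: fixed orange silicone disc, 140 mm diameter, 8 mm thick, lying on the ledge; origin at the centre of its underside
- container: round open container of greenish glass, 75 mm high, outside diameter 132 mm at the foot and 140 mm at the rim, wall 4 mm, floor 5 mm thick, 450 g, loose; origin at the centre of its underside, z up
- plates: fixed stack of two round white plates, 184 mm diameter, rims 23 mm high; the upper plate has a flat floor of 120 mm diameter whose surface is 12 mm above the ledge; origin at the centre of the stack's underside on the ledge
- black_walnut: the bad walnut, black all over, 24 to 28 mm across, 12 g, lying on the upper plate about 37 mm from its centre; origin at its centre, 23 mm above the ledge
- plate_walnut1: light brown walnut in its shell, roughly round and a little lumpy, 24 to 28 mm across, 12 g; origin at its centre; lies on the plate about 64 mm from the other two and stays there
- plate_walnut2: light brown walnut in its shell, roughly round and a little lumpy, 24 to 28 mm across, 12 g; origin at its centre; lies on the plate about 64 mm from the other two and stays there
- walnut1: light brown walnut in its shell, roughly round and a little lumpy, 24 to 28 mm across, 12 g; origin at its centre; starts in the steel cup and may lie any way up
- walnut2: light brown walnut in its shell, roughly round and a little lumpy, 24 to 28 mm across, 12 g; origin at its centre; starts in the steel cup and may lie any way up
- walnut3: light brown walnut in its shell, roughly round and a little lumpy, 24 to 28 mm across, 12 g; origin at its centre; starts in the steel cup and may lie any way up
- walnut4: light brown walnut in its shell, roughly round and a little lumpy, 24 to 28 mm across, 12 g; origin at its centre; starts in the steel cup and may lie any way up
- walnut5: light brown walnut in its shell, roughly round and a little lumpy, 24 to 28 mm across, 12 g; origin at its centre; starts in the steel cup and may lie any way up
- walnut6: light brown walnut in its shell, roughly round and a little lumpy, 24 to 28 mm across, 12 g; origin at its centre; starts in the steel cup and may lie any way up
- bin: grey plastic tilt-out bin, open at the top, fixed at the far edge of the ledge and leaning about 13 degrees open towards the robot; the tray is 100 mm (x) by 160 mm (y) outside, 70 mm deep, wall 4 mm, its rim 73 mm (near side) to 95 mm (far side) above the ledge; origin at the centre of its underside on the ledge, x pointing away from the robot
- bin_in (a point): point inside the bin's tray, centred across it, 50 mm above the ledge, about 35 mm below the middle of the mouth
- spoon: steel tablespoon, 190 mm long, lying on the ledge near the robot; a bystander; origin near its middle, x along it towards the bowl
- glass_lid: flat green lid of the glass container, 146 mm diameter, 14 mm thick, lying on the ledge at the robot's right; a bystander; origin at the centre of its underside
- spice_jar: closed amber glass jar with a red cap, 52 mm diameter, 100 mm high, at the robot's left; a bystander; origin at the centre of its underside
Mind the look-alikes: they are no part of the job. There is more than one size of the cup; the one meant has the size given above.

How it is judged:
By the outcome, as a careful person would: the job done as asked, in the order asked, and still so for the second after the job is handed in, with the robot touching nothing.
It also fails if it takes over 64 s, if anything falls off the work surface, if the arm or the gripper's body presses on something with over 40 N, if the wrist force passes 120 N, or if a joint passes its speed limit or range.

## Working session

There is one attempt and no reset: what is moved stays moved. The work goes in short steps, Python scripts to look and compute and a tool call to move; the robot and the scene stay as the last step left them, time stands still between calls to the robot, and variables do not carry over. Pictures are saved under pics/ and viewed, at most 10 in all, crops included, and the job is handed in when it is done.

Besides the shell and the picture viewer there is one more tool, called after "Emit:" as name(argument=value, ...), one argument or row to a line, values as JSON. send_rows: Moves the arm, as the interface text tells. Its arguments: {"type":"object","properties":{"motion":{"type":"array"},"grip_force":{"type":"number"}},"required":["motion"]}

```bash
mkdir -p pics; ls; python3 - <<'E'
from rig import manip
import cv2,numpy as np
for n in ("top","side"):
    im=manip.read_camera(n); cv2.imwrite(f"pics/{n}0.png",cv2.resize(im[:,:,::-1],(800,600),interpolation=cv2.INTER_CUBIC))
    p=manip.camera_params(n); print(n,np.round(p["intrinsics"],1).tolist(),np.round(p["extrinsics"],3).tolist())
s=manip.get_state(); print(s, manip.tcp_to_grasp)
E
```

```text
pics
top [[542.6, 0.0, 285.3], [0.0, 542.6, 212.0], [0.0, 0.0, 1.0]] [[0.011, -0.994, 0.109, 0.331], [-1.0, -0.013, -0.01, 0.007], [0.011, -0.109, -0.994, 1.701], [0.0, 0.0, 0.0, 1.0]]
side [[535.8, 0.0, 281.3], [0.0, 535.8, 208.6], [0.0, 0.0, 1.0]] [[0.93, -0.254, 0.264, 0.068], [-0.366, -0.65, 0.666, -1.178], [0.003, -0.716, -0.698, 1.289], [0.0, 0.0, 0.0, 1.0]]
{'time_s': 0.1, 'joints': array([-1.27599067e+00,  4.23772431e-01,  1.63061301e+00, -2.14767551e-05,
        1.08862102e+00, -1.90166288e-02]), 'qd': array([-2.99529914e-05, -1.24963612e-03, -1.31483581e-03, -7.18246401e-05,
        8.78610858e-04, -1.37377948e-03]), 'joint_efforts': array([-5.26723434e-04, -5.58422685e+01, -2.82445067e+01,  4.83562280e-05,
        2.92074532e-03, -3.40610177e-05]), 'eef_pos': array([ 0.19278489, -0.5939491 ,  0.19831869]), 'tool_rot': array([[ 9.51157518e-01,  3.08705671e-01, -4.28992389e-04],
       [ 3.08705969e-01, -9.51156564e-01,  1.34727815e-03],
       [ 7.87347833e-06, -1.41390625e-03, -9.99999000e-01]]), 'ft_force': array([0.71250687, 0.48752111, 0.02399762]), 'torque': array([-0.01084713,  0.03477902,  0.03898831]), 'grasp_force': 0.0, 'opening': 0.9976287329273441} 0.0187
```

View pics/top0.png

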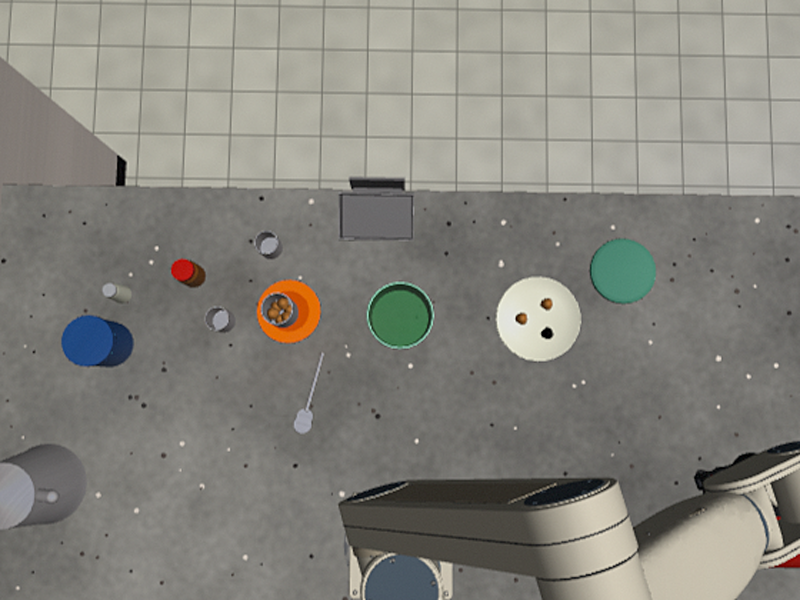

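View pics/side0.png

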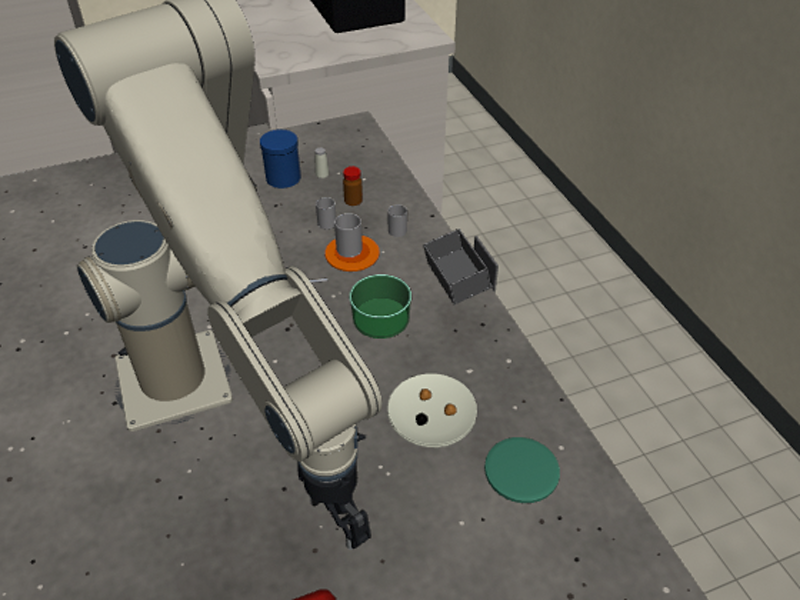

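The top view (800x600) shows the black walnut at (547,333), good ones at (521,318) and (547,303), the cup mouth at (279,310) on the orange trivet (289,311), the container at (400,315) and the bin at (377,216). The side view agrees. I'll enlarge crops to refine these.

```bash
cat > h.py <<'E'
from rig import manip
import cv2,numpy as np
from scipy.spatial.transform import Rotation as R
def w(n,u,v,z,P=None):
    P=P or manip.camera_params(n); K=P["intrinsics"];E=P["extrinsics"]
    d=E[:3,:3]@np.linalg.solve(K,[u,v,1.]); o=E[:3,3]
    return o+d*(z-o[2])/d[2]
def px(n,p,P=None):
    P=P or manip.camera_params(n); K=P["intrinsics"];E=P["extrinsics"]
    q=K@(E[:3,:3].T@(np.asarray(p)-E[:3,3])); return q[:2]/q[2]
def delta(p,Rt=None):
    "shift to target TCP p in tool axes (units of 50mm), and rotvec in tool axes"
    s=manip.get_state(); T=s["tool_rot"]
    print("shift",np.round(T.T@(np.asarray(p)-s["eef_pos"])/.05,2), "rot",None if Rt is None else np.round(R.from_matrix(T.T@Rt).as_rotvec(),3))
E
python3 - <<'E'
from h import *
im=manip.read_camera("top")
hsv=cv2.cvtColor(im,cv2.COLOR_RGB2HSV)
def cen(mask,box,name,z):
    m=np.zeros(mask.shape,np.uint8);x0,y0,x1,y1=box;m[y0:y1,x0:x1]=mask[y0:y1,x0:x1]
    c=max(cv2.findContours(m,0,1)[0],key=cv2.contourArea);h=cv2.convexHull(c)
    (u,v),r=cv2.minEnclosingCircle(h);M=cv2.moments(h);u=M["m10"]/M["m00"];v=M["m01"]/M["m00"]
    print(name,np.round((u,v,r),1),np.round(w("top",u,v,z),4),"diam",round(2*r*(1.7-z)/542*1000))
H,S,V=[hsv[:,:,i].astype(int) for i in range(3)]
cen(((V<70)*255).astype(np.uint8),(350,200,405,248),"black",.023)
cen(((S<60)&(V>150)|(V<60))*255,(340,188,415,258),"plates",.02)
cen((((H>5)&(H<20)&(S>80))*255).astype(np.uint8),(353,215,374,230),"pw1",.023)
cen((((H>5)&(H<20)&(S>80))*255).astype(np.uint8),(374,204,390,222),"pw2",.023)
cen((((H>5)&(H<20)&(S>200)&(V>200))*255).astype(np.uint8),(170,185,235,250),"trivet",.008)
cen((((H>40)&(H<90)&(S>60))*255).astype(np.uint8),(245,185,315,255),"container",.06)
a=cv2.resize(im[190:246,172:232],None,fx=6.5,fy=6.5,interpolation=2)
b=cv2.resize(im[190:246,345:405],None,fx=6.5,fy=6.5,interpolation=2)
cv2.imwrite("pics/c1.png",np.hstack([a,b])[:,:,::-1])
E
```

```text
black [382.5 232.8   3.7] [ 0.4535 -0.3111  0.023 ] diam 23
plates [376.5 222.9  29.8] [ 0.4846 -0.2932  0.02  ] diam 185
pw1 [364.9 222.5   3.7] [ 0.4849 -0.2566  0.023 ] diam 23
pw2 [382.6 212.4   3.8] [ 0.5172 -0.3121  0.023 ] diam 24
trivet [201.6 217.5  22.1] [0.4957 0.253  0.008 ] diam 138
container [279.7 220.3  23.5] [0.4851 0.0082 0.06  ] diam 142
```

View pics/c1.png

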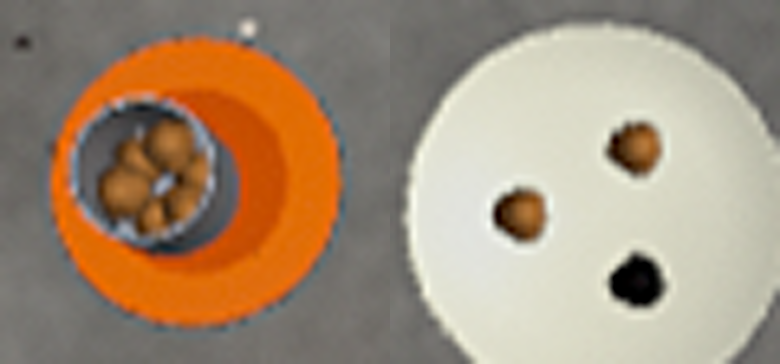

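Crop: cup rim centred at (142,169) with radius ~72 px (about 65 mm, which fits the 67 mm cup). The black walnut is at (637,280). The walnut spacings come out at 63 and 64 mm, matching the given 64. Moving above the black walnut.

Emit:
send_rows(
  motion=[
    {"x": 0.84,"y": -0.47,"fingers": 0.6},
    {"x": 0.84,"y": -0.47,"fingers": 0.6},
    {"x": 0.84,"y": -0.47,"fingers": 0.6},
    {"x": 0.84,"y": -0.47,"fingers": 0.6},
    {"x": 0.84,"y": -0.47,"fingers": 0.6},
    {"x": 0.84,"y": -0.47,"fingers": 0.6},
    {"x": 0.84,"y": -0.47,"fingers": 0.6},
    {"x": 0.82,"y": -0.47,"fingers": 0.6},
  ],
  grip_force=30,
)

```text
invalid input at $.motion[0]: expected keys wx, wy, wz, x, y, z, fingers
```

Emit:
send_rows(
  motion=[
    {"wz": -0.1,"z": 0.4,"fingers": 0.6},
    {"wz": -0.109,"z": 0.4,"fingers": 0.6},
    {"z": 0.4,"fingers": 0.6},
    {"fingers": 0.6},
  ],
)

```text
invalid input at $.motion[0]: expected keys wx, wy, wz, x, y, z, fingers
```

```bash
python3 - <<'E'
from h import *
Rt=np.array([[.866,.5,0],[.5,-.866,0],[0,0,-1]])
P=manip.camera_params("wrist"); im=manip.read_camera("wrist")
cv2.imwrite("pics/w1.png",im[:,:,::-1])
delta([.4535,-.3111,.013],Rt)
s=manip.get_state(); print(s["eef_pos"],s["opening"],s["time_s"])
print("pred px",px("wrist",[.4535,-.3111,.023],P))
print("cup",w("top",172+142/6.5-.4,190+169/6.5-.4,.098))
for z in(.075,.085): print("bin",w("top",263.9,151.2,z))
np.save("P1.npy",P,allow_pickle=True)
E
```

```text
shift [ 6.71 -3.77  3.71] rot [-0.001 -0.    -0.21 ]
[ 0.19284839 -0.59412983  0.19852394] 1.0002380702287337 0.2
pred px [  43.34764915 -230.82670467]
cup [0.49233641 0.26408405 0.098     ]
bin [0.69474354 0.05913733 0.075     ]
bin [0.69250627 0.05881905 0.085     ]
```

View pics/w1.png

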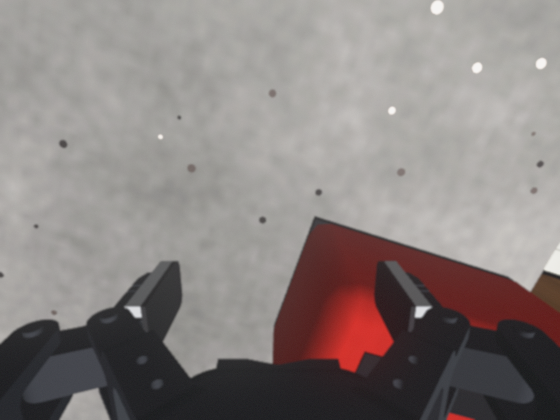

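Both calls were refused because every row needs all seven keys. The wrist picture is therefore still the start pose: a red box near the lower centre and the open fingers at (150,300) and (410,300). Sending again in full.

Emit:
send_rows(
  motion=[
    {"wx": 0,"wy": 0,"wz": 0,"x": 0.84,"y": -0.47,"z": 0,"fingers": 0.6},
    {"wx": 0,"wy": 0,"wz": 0,"x": 0.84,"y": -0.47,"z": 0,"fingers": 0.6},
    {"wx": 0,"wy": 0,"wz": 0,"x": 0.84,"y": -0.47,"z": 0,"fingers": 0.6},
    {"wx": 0,"wy": 0,"wz": 0,"x": 0.84,"y": -0.47,"z": 0,"fingers": 0.6},
    {"wx": 0,"wy": 0,"wz": 0,"x": 0.84,"y": -0.47,"z": 0,"fingers": 0.6},
    {"wx": 0,"wy": 0,"wz": 0,"x": 0.84,"y": -0.47,"z": 0,"fingers": 0.6},
    {"wx": 0,"wy": 0,"wz": 0,"x": 0.84,"y": -0.47,"z": 0,"fingers": 0.6},
    {"wx": 0,"wy": 0,"wz": 0,"x": 0.83,"y": -0.48,"z": 0,"fingers": 0.6},
  ],
  grip_force=30,
)

```text
time_s: 1.2
eef_pos: [0.4548, -0.3103, 0.199]
tool_rot: [[0.951, 0.309, 0.0], [0.309, -0.951, -0.0], [0.0, 0.0, -1.0]]
ft_force: [1.2, -0.7, 0.4]
opening: 0.6
grasp_force: 0.0
```

Emit:
send_rows(
  motion=[
    {"wx": 0,"wy": 0,"wz": -0.1,"x": 0,"y": 0,"z": 0.4,"fingers": 0.6},
    {"wx": 0,"wy": 0,"wz": -0.11,"x": 0,"y": 0,"z": 0.4,"fingers": 0.6},
    {"wx": 0,"wy": 0,"wz": 0,"x": 0,"y": 0,"z": 0.4,"fingers": 0.6},
    {"wx": 0,"wy": 0,"wz": 0,"x": 0,"y": 0,"z": 0,"fingers": 0.6},
  ],
)

```text
time_s: 1.7
eef_pos: [0.4528, -0.3108, 0.1376]
tool_rot: [[0.866, 0.5, -0.003], [0.5, -0.866, 0.002], [-0.001, -0.003, -1.0]]
ft_force: [0.2, 0.3, -0.3]
opening: 0.604
grasp_force: 0.0
```

```bash
python3 - <<'E'
from h import *
Rt=np.array([[.866,.5,0],[.5,-.866,0],[0,0,-1]])
P=manip.camera_params("wrist"); im=manip.read_camera("wrist")
delta([.4535,-.3111,.013],Rt)
s=manip.get_state(); print(s["eef_pos"],s["opening"],s["time_s"])
print("pred px",px("wrist",[.4535,-.3111,.023],P))
m=((im.max(2)<40)*255).astype(np.uint8)
for c in cv2.findContours(m,0,1)[0]:
    if 60<cv2.contourArea(c)<20000:
        M=cv2.moments(c);u,v=M["m10"]/M["m00"],M["m01"]/M["m00"];print(round(u),round(v),cv2.contourArea(c),w("wrist",u,v,.023,P))
cv2.imwrite("pics/w2.png",im[:,:,::-1])
E
```

```text
shift [ 0.   -0.    2.51] rot [-0.001  0.001  0.   ]
[ 0.45352816 -0.31134813  0.13867631] 0.6036577337188962 1.75
pred px [279.28789288 192.28617567]
101 388 944.5 [ 0.1640818 -0.2524584  0.023    ]
56 359 4392.5 [ 0.17508579 -0.19615606  0.023     ]
345 311 175.0 [ 0.37941692 -0.43053398  0.023     ]
```

View pics/w2.png

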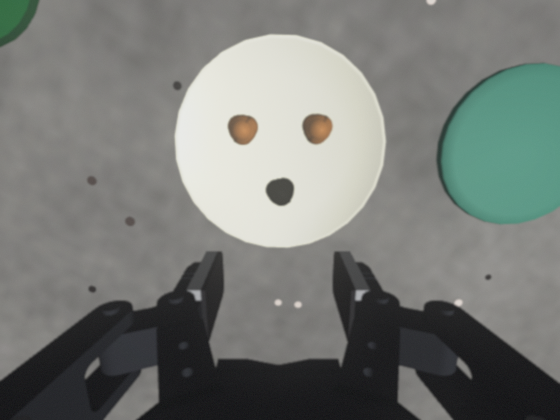

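The black walnut is at (280,190) against a prediction of (279,192), so it lies where measured. Descend and grip.

Emit:
send_rows(
  motion=[
    {"wx": 0,"wy": 0,"wz": 0,"x": 0,"y": 0,"z": 0.7,"fingers": 0.6},
    {"wx": 0,"wy": 0,"wz": 0,"x": 0,"y": 0,"z": 0.7,"fingers": 0.6},
    {"wx": 0,"wy": 0,"wz": 0,"x": 0,"y": 0,"z": 0.6,"fingers": 0.6},
    {"wx": 0,"wy": 0,"wz": 0,"x": 0,"y": 0,"z": 0.44,"fingers": 0.6},
    {"wx": 0,"wy": 0,"wz": 0,"x": 0,"y": 0,"z": 0,"fingers": 0.4},
    {"wx": 0,"wy": 0,"wz": 0,"x": 0,"y": 0,"z": 0,"fingers": 0.1},
    {"wx": 0,"wy": 0,"wz": 0,"x": 0,"y": 0,"z": 0,"fingers": 0.1},
    {"wx": 0,"wy": 0,"wz": 0,"x": 0,"y": 0,"z": 0,"fingers": 0.1},
  ],
  grip_force=30,
)

```text
time_s: 2.75
eef_pos: [0.4544, -0.312, 0.018]
tool_rot: [[0.866, 0.5, 0.001], [0.5, -0.866, -0.001], [0.001, 0.001, -1.0]]
ft_force: [-0.6, 0.3, -0.8]
opening: 0.101
grasp_force: 0.0
```

The fingers closed to 0.10 with no grip force, so the grasp missed. Looking again.

```bash
python3 - <<'E'
from h import *
s=manip.get_state(); print(s["eef_pos"],s["opening"],s["grasp_force"])
a=manip.read_camera("wrist");b=manip.read_camera("side")
b=cv2.resize(b[230:350,210:370],(560,420),interpolation=2)
o=np.hstack([a,b]);o=cv2.resize(o,(800,300))
cv2.imwrite("pics/w3.png",o[:,:,::-1])
E
```

```text
[ 0.4544159  -0.31199916  0.01796741] 0.10129399897629766 0.0
```

View pics/w3.png

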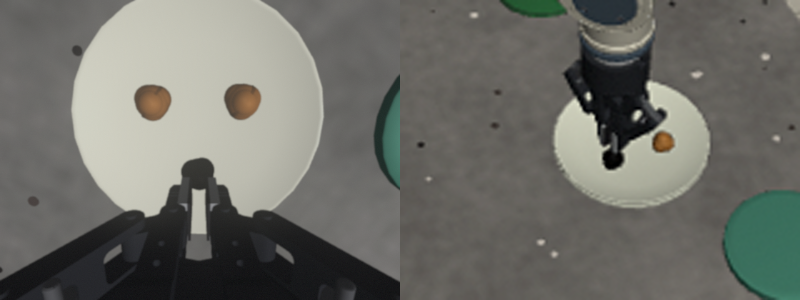

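The walnut, now at about (197,172) in the left panel, was squeezed forward out of the fingertips, which sat at its equator. I'll lift, open and re-measure, then grip lower.

Emit:
send_rows(
  motion=[
    {"wx": 0,"wy": 0,"wz": 0,"x": 0,"y": 0,"z": -0.6,"fingers": 0.1},
    {"wx": 0,"wy": 0,"wz": 0,"x": 0,"y": 0,"z": -0.9,"fingers": 0.6},
    {"wx": 0,"wy": 0,"wz": 0,"x": 0,"y": 0,"z": -0.8,"fingers": 0.6},
    {"wx": 0,"wy": 0,"wz": 0,"x": 0,"y": 0,"z": 0,"fingers": 0.6},
    {"wx": 0,"wy": 0,"wz": 0,"x": 0,"y": 0,"z": 0,"fingers": 0.6},
  ],
)

```text
time_s: 3.48
eef_pos: [0.4535, -0.3113, 0.1317]
tool_rot: [[0.866, 0.5, -0.0], [0.5, -0.866, 0.0], [-0.0, -0.0, -1.0]]
ft_force: [-0.4, 0.3, -0.3]
opening: 0.602
grasp_force: 0.0
```

```bash
python3 - <<'E'
from h import *
P=manip.camera_params("wrist"); im=manip.read_camera("wrist")
s=manip.get_state(); print(s["eef_pos"],s["tool_rot"].round(3).tolist(),s["opening"],s["time_s"])
hsv=cv2.cvtColor(im,cv2.COLOR_RGB2HSV)
m=((im.max(2)<95)*255).astype(np.uint8)
for c in cv2.findContours(m,0,1)[0]:
    a=cv2.contourArea(c)
    if 200<a<3000:
        M=cv2.moments(c);u,v=M["m10"]/M["m00"],M["m01"]/M["m00"];p=w("wrist",u,v,.023,P);print(round(u),round(v),a,p,np.linalg.norm(p[:2]-[.4846,-.2932]),[np.linalg.norm(p[:2]-q) for q in ([.4849,-.2566],[.5172,-.3121])]); delta([p[0],p[1],.01])
E
```

```text
[ 0.45313967 -0.31107226  0.13110377] [[0.866, 0.5, -0.001], [0.5, -0.866, 0.001], [-0.001, -0.002, -1.0]] 0.5991983253018128 3.525
278 193 494.0 [ 0.45475825 -0.31079754  0.023     ] 0.03464395405598498 [np.float64(0.06201531007608545), np.float64(0.06245533272373002)]
shift [0.03 0.02 2.42] rot None
453 133 537.0 [ 0.57364975 -0.41321581  0.023     ] 0.14944447679256334 [np.float64(0.18001396873250497), np.float64(0.11580578821171594)]
shift [1.07 2.98 2.42] rot None
16 21 376.5 [ 0.47202114 -0.06585738  0.023     ] 0.22769034597104384 [np.float64(0.19117691102338036), np.float64(0.2503528629043284)]
shift [ 2.78 -4.05  2.43] rot None
```

```bash
python3 - <<'E'
from h import *
P=dict(manip.camera_params("wrist")); s=manip.get_state()
E=np.array(P["extrinsics"],float); T=s["tool_rot"]
Et=T.T@E[:3,:3], T.T@(E[:3,3]-s["eef_pos"]); print(np.round(Et[0],3).tolist(),Et[1].round(4))
p0=np.array([.4544,-.3120,.0180]); E[:3,:3]=T@Et[0];E[:3,3]=p0+T@Et[1];P["extrinsics"]=E
for q in ([.4548,-.3108,.023],p0,p0+[0,0,.0187],[.4849,-.2566,.023],[.5172,-.3121,.023]): print(px("wrist",q,P))
print(w("wrist",276,241,.023,P))
E
```

```text
[[-0.001, -0.96, -0.279], [1.0, -0.001, 0.0], [-0.0, -0.279, 0.96]] [ 0.0709 -0.0004 -0.175 ]
[277.05374893 242.31872005]
[278.54812498 240.50742745]
[278.58645227 254.15053658]
[214.7364598  145.92656038]
[340.01016837 145.41935114]
[ 0.45519152 -0.30989694  0.023     ]
```

```bash
python3 - <<'E'
from h import *
P=dict(manip.camera_params("wrist")); s=manip.get_state(); T=s["tool_rot"]; print(P["intrinsics"][0,0])
for x in (0,.011):
  for b in (0,.006,.012,.018,.025): print(x,b,px("wrist",s["eef_pos"]+T@[x,.0255,-b],P).round(),px("wrist",s["eef_pos"]+T@[x,.0043,-b],P).round())
im=cv2.imread("pics/w3.png")[:, :400]
cv2.imwrite("pics/w4.png",np.hstack([cv2.resize(im[140:260,140:260],(400,400),interpolation=2),cv2.resize(cv2.imread("pics/w2.png")[220:350,210:350],(400,400),interpolation=2)]))
E
```

```text
327.4828893677884
0 0 [323. 240.] [286. 240.]
0 0.006 [324. 245.] [286. 245.]
0 0.012 [326. 249.] [287. 249.]
0 0.018 [328. 254.] [287. 254.]
0 0.025 [330. 259.] [287. 259.]
0.011 0 [324. 222.] [286. 222.]
0.011 0.006 [325. 226.] [286. 226.]
0.011 0.012 [327. 230.] [287. 230.]
0.011 0.018 [329. 234.] [287. 234.]
0.011 0.025 [331. 239.] [287. 239.]
```

View pics/w4.png

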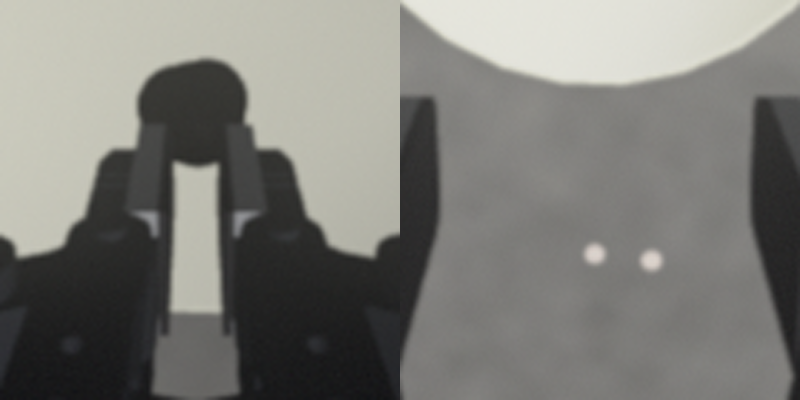

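The fingertip edge appears at row ~248, while a tip at the reported TCP would be at row ~222. From the gap width, the tips really stand some 25–35 mm behind the TCP, so they closed just above the walnut, which did not move. I'll go down in steps, watching the force.

Emit:
send_rows(
  motion=[
    {"wx": 0,"wy": 0,"wz": 0,"x": 0.03,"y": 0.02,"z": 0.8,"fingers": 0.6},
    {"wx": 0,"wy": 0,"wz": 0,"x": 0,"y": 0,"z": 0.8,"fingers": 0.6},
    {"wx": 0,"wy": 0,"wz": 0,"x": 0,"y": 0,"z": 0.6,"fingers": 0.6},
    {"wx": 0,"wy": 0,"wz": 0,"x": 0,"y": 0,"z": 0.22,"fingers": 0.6},
    {"wx": 0,"wy": 0,"wz": 0,"x": 0,"y": 0,"z": 0,"fingers": 0.4},
    {"wx": 0,"wy": 0,"wz": 0,"x": 0,"y": 0,"z": 0,"fingers": 0.15},
    {"wx": 0,"wy": 0,"wz": 0,"x": 0,"y": 0,"z": 0,"fingers": 0.15},
  ],
  grip_force=30,
)

```text
time_s: 4.4
eef_pos: [0.4564, -0.3122, 0.0121]
tool_rot: [[0.866, 0.5, 0.002], [0.5, -0.866, -0.001], [0.001, 0.002, -1.0]]
ft_force: [-0.4, -0.3, 0.1]
opening: 0.151
grasp_force: 0.0
```

Emit:
send_rows(
  motion=[
    {"wx": 0,"wy": 0,"wz": 0,"x": 0,"y": 0,"z": 0,"fingers": 0.6},
    {"wx": 0,"wy": 0,"wz": 0,"x": 0,"y": 0,"z": 0,"fingers": 0.6},
    {"wx": 0,"wy": 0,"wz": 0,"x": 0,"y": 0,"z": 0.1,"fingers": 0.6},
    {"wx": 0,"wy": 0,"wz": 0,"x": 0,"y": 0,"z": 0.1,"fingers": 0.6},
    {"wx": 0,"wy": 0,"wz": 0,"x": 0,"y": 0,"z": 0,"fingers": 0.4},
    {"wx": 0,"wy": 0,"wz": 0,"x": 0,"y": 0,"z": 0,"fingers": 0.2},
    {"wx": 0,"wy": 0,"wz": 0,"x": 0,"y": 0,"z": 0,"fingers": 0.2},
  ],
  grip_force=30,
)

```text
time_s: 5.28
eef_pos: [0.4558, -0.3118, 0.0011]
tool_rot: [[0.866, 0.5, 0.0], [0.5, -0.866, -0.0], [0.0, 0.0, -1.0]]
ft_force: [-1.4, 0.6, -0.7]
opening: 0.202
grasp_force: 0.0
```

```bash
python3 - <<'E'
from h import *
s=manip.get_state(); print(s["eef_pos"],s["opening"],s["grasp_force"],s["ft_force"])
im=manip.read_camera("wrist")
m=((im.max(2)>120)*255).astype(np.uint8)
a=cv2.resize(im[180:300,200:360],(533,400),interpolation=2)
b=manip.read_camera("side");print(px("side",s["eef_pos"]))
u,v=px("side",s["eef_pos"]).astype(int)
b=cv2.resize(b[v-25:v+15,u-13:u+13],(260,400),interpolation=2)
cv2.imwrite("pics/w5.png",np.hstack([a,b])[:,:,::-1])
E
```

```text
[ 0.45575344 -0.31179597  0.00107321] 0.201680706772479 0.0056852170382626355 [-1.40164483  0.61743632 -0.74598292]
[294.81088521 297.15122881]
```

View pics/w5.png

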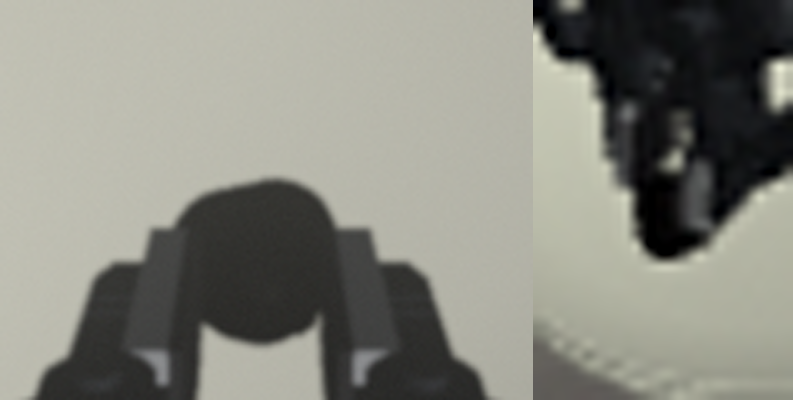

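Now the fingers straddle the walnut, just touching at about mid-height. I'll go 7 mm lower and close.

Emit:
send_rows(
  motion=[
    {"wx": 0,"wy": 0,"wz": 0,"x": 0,"y": 0,"z": 0,"fingers": 0.45},
    {"wx": 0,"wy": 0,"wz": 0,"x": 0,"y": 0,"z": 0,"fingers": 0.45},
    {"wx": 0,"wy": 0,"wz": 0,"x": 0,"y": 0,"z": 0.08,"fingers": 0.45},
    {"wx": 0,"wy": 0,"wz": 0,"x": 0,"y": 0,"z": 0.07,"fingers": 0.45},
    {"wx": 0,"wy": 0,"wz": 0,"x": 0,"y": 0,"z": 0,"fingers": 0.3},
    {"wx": 0,"wy": 0,"wz": 0,"x": 0,"y": 0,"z": 0,"fingers": 0.1},
    {"wx": 0,"wy": 0,"wz": 0,"x": 0,"y": 0,"z": 0,"fingers": 0.1},
    {"wx": 0,"wy": 0,"wz": 0,"x": 0,"y": 0,"z": 0,"fingers": 0.1},
  ],
  grip_force=25,
)

```text
time_s: 6.38
eef_pos: [0.4558, -0.3118, -0.0064]
tool_rot: [[0.866, 0.5, 0.0], [0.5, -0.866, -0.0], [0.0, 0.0, -1.0]]
ft_force: [-0.2, 0.3, 0.2]
opening: 0.243
grasp_force: 22.1
```

Gripped (0.243, 22 N). Lift and carry to the bin.

Emit:
send_rows(
  motion=[
    {"wx": 0,"wy": 0,"wz": 0,"x": 0,"y": 0,"z": -0.3,"fingers": 0.1},
    {"wx": 0,"wy": 0,"wz": 0,"x": 0,"y": 0,"z": -0.8,"fingers": 0.1},
    {"wx": 0,"wy": 0,"wz": 0,"x": 0,"y": 0,"z": -1,"fingers": 0.1},
    {"wx": 0,"wy": 0,"wz": 0,"x": 0,"y": 0,"z": -1,"fingers": 0.1},
    {"wx": 0,"wy": 0,"wz": 0,"x": 0.5,"y": -0.26,"z": -0.5,"fingers": 0.1},
    {"wx": 0,"wy": 0,"wz": 0,"x": 0.8,"y": -0.42,"z": 0,"fingers": 0.1},
    {"wx": 0,"wy": 0,"wz": 0,"x": 0.8,"y": -0.42,"z": 0,"fingers": 0.1},
    {"wx": 0,"wy": 0,"wz": 0,"x": 0.8,"y": -0.42,"z": 0,"fingers": 0.1},
  ],
)

```text
time_s: 7.38
eef_pos: [0.5439, -0.1723, 0.1749]
tool_rot: [[0.866, 0.5, 0.001], [0.5, -0.866, -0.001], [0.001, 0.001, -1.0]]
ft_force: [1.0, -0.3, 0.4]
opening: 0.239
grasp_force: 22.1
```

Emit:
send_rows(
  motion=[
    {"wx": 0,"wy": 0,"wz": 0,"x": 0.8,"y": -0.42,"z": 0,"fingers": 0.1},
    {"wx": 0,"wy": 0,"wz": 0,"x": 0.8,"y": -0.42,"z": 0,"fingers": 0.1},
    {"wx": 0,"wy": 0,"wz": 0,"x": 0.8,"y": -0.42,"z": 0,"fingers": 0.1},
    {"wx": 0,"wy": 0,"wz": 0,"x": 0.8,"y": -0.42,"z": 0,"fingers": 0.1},
    {"wx": 0,"wy": 0,"wz": 0,"x": 0.8,"y": -0.42,"z": 0,"fingers": 0.1},
    {"wx": 0,"wy": 0,"wz": 0,"x": 0.8,"y": -0.42,"z": 0,"fingers": 0.1},
    {"wx": 0,"wy": 0,"wz": 0,"x": 0,"y": 0,"z": 0,"fingers": 0.1},
  ],
)

```text
time_s: 8.25
eef_pos: [0.6892, 0.0586, 0.1745]
tool_rot: [[0.864, 0.503, 0.002], [0.503, -0.864, 0.001], [0.002, 0.0, -1.0]]
ft_force: [0.0, -1.6, -1.1]
opening: 0.242
grasp_force: 22.1
```

```bash
python3 - <<'E'
from h import *
s=manip.get_state(); print(s["eef_pos"],s["opening"],s["grasp_force"],s["ft_force"]); delta([.69,.057,.075])
im=manip.read_camera("wrist")
b=manip.read_camera("side")[110:250,250:400]
cv2.imwrite("pics/w6.png",np.hstack([cv2.resize(im,(450,338)),cv2.resize(b,(350,338),interpolation=2)])[:,:,::-1])
E
```

```text
[0.68923033 0.05855774 0.17452488] 0.24200972837259124 22.119833528995514 [ 0.03684243 -1.55951948 -1.06833721]
shift [-0.01  0.03  1.99] rot None
```

View pics/w6.png

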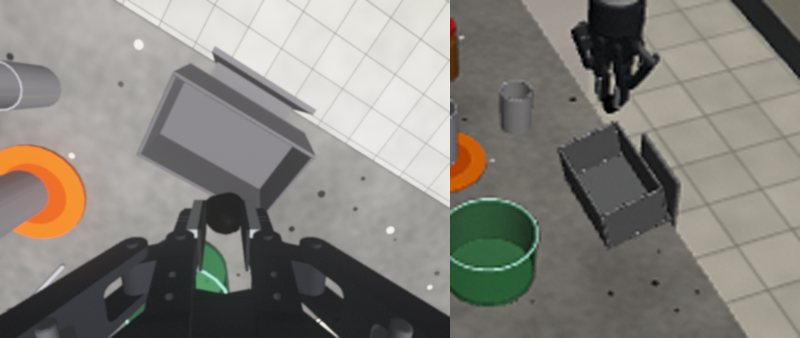

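The walnut is held at (223,213) in the left panel. The bin mouth's corners are at about (178,72), (312,155) and (140,155). Cross-checking its centre from the other views.

```bash
python3 - <<'E'
from h import *
print(w("wrist",225/.8036,143/.8036,.085), w("side",320,183,.085),w("side",320,183,.05))
for u,v,z in((178,72,.095),(312,155,.095),(140,155,.073)): print(w("wrist",u/.8036,v/.8036,z))
E
```

```text
[0.70460718 0.0640688  0.085     ] [0.69149161 0.03833688 0.085     ] [0.70962294 0.07371966 0.05      ]
[0.74164318 0.13510714 0.095     ]
[ 0.73902849 -0.01575925  0.095     ]
[0.64537472 0.13559353 0.073     ]
```

The bin mouth spans x 0.645–0.741 and y −0.016–0.135, centre (0.692, 0.060), so the tool is above its middle. Lower and release.

Emit:
send_rows(
  motion=[
    {"wx": 0,"wy": 0,"wz": 0,"x": 0,"y": 0,"z": 0.8,"fingers": 0.1},
    {"wx": 0,"wy": 0,"wz": 0,"x": 0,"y": 0,"z": 0.9,"fingers": 0.1},
    {"wx": 0,"wy": 0,"wz": 0,"x": 0,"y": 0,"z": 0.5,"fingers": 0.1},
    {"wx": 0,"wy": 0,"wz": 0,"x": 0,"y": 0,"z": 0,"fingers": 0.1},
    {"wx": 0,"wy": 0,"wz": 0,"x": 0,"y": 0,"z": 0,"fingers": 0.5},
    {"wx": 0,"wy": 0,"wz": 0,"x": 0,"y": 0,"z": 0,"fingers": 0.5},
    {"wx": 0,"wy": 0,"wz": 0,"x": 0,"y": 0,"z": 0,"fingers": 0.5},
    {"wx": 0,"wy": 0,"wz": 0,"x": 0,"y": 0,"z": -0.5,"fingers": 0.5},
  ],
)

```text
time_s: 9.35
eef_pos: [0.6865, 0.0557, 0.0875]
tool_rot: [[0.866, 0.5, -0.003], [0.5, -0.866, -0.0], [-0.003, -0.001, -1.0]]
ft_force: [0.2, 0.3, 0.9]
opening: 0.501
grasp_force: 0.0
```

Emit:
send_rows(
  motion=[
    {"wx": 0,"wy": 0,"wz": 0,"x": 0,"y": 0,"z": -1,"fingers": 1},
    {"wx": 0,"wy": 0,"wz": 0,"x": 0,"y": 0,"z": -1,"fingers": 1},
    {"wx": 0,"wy": 0,"wz": 0,"x": 0,"y": 0,"z": -1,"fingers": 1},
    {"wx": 0,"wy": 0,"wz": 0,"x": 0,"y": 0,"z": 0,"fingers": 1},
  ],
)

```text
time_s: 9.85
eef_pos: [0.691, 0.0561, 0.2448]
tool_rot: [[0.866, 0.5, 0.01], [0.5, -0.866, 0.001], [0.009, 0.005, -1.0]]
ft_force: [0.5, 0.5, -0.2]
opening: 1.003
grasp_force: 0.0
```

```bash
python3 - <<'E'
from h import *
s=manip.get_state(); print(s["eef_pos"],s["opening"],s["time_s"],s["joints"].round(2))
P=manip.camera_params("wrist");im=manip.read_camera("wrist"); cv2.imwrite("pics/w7.png",im[:,:,::-1])
g=im.max(2)
m=((g<32)*255).astype(np.uint8)
for c in cv2.findContours(m,0,1)[0]:
    if 60<cv2.contourArea(c)<4000:
        M=cv2.moments(c);u,v=M["m10"]/M["m00"],M["m01"]/M["m00"];print(round(u),round(v),cv2.contourArea(c),w("wrist",u,v,.03,P))
# pixel range of dark in the bin and trivet/cup from top
t=manip.read_camera("top"); cv2.imwrite("pics/t7.png",t[:,:,::-1])
# cup rim from wrist?
print("cup rim px",px("wrist",[.492,.264,.098],P), "trivet",px("wrist",[.4957,.253,.008],P))
E
```

```text
[0.6910208  0.05605349 0.24477725] 1.0026345047028273 9.85 [ 0.06  0.48  1.43 -0.    1.22  1.11]
36 411 373.0 [0.20188957 0.19028241 0.03      ]
391 409 278.5 [ 0.46835481 -0.27009014  0.03      ]
212 407 3037.0 [ 0.33882165 -0.03498764  0.03      ]
6 381 195.0 [0.23399701 0.24659172 0.03      ]
540 389 1748.0 [ 0.60715421 -0.43853188  0.03      ]
cup rim px [ 13.14644494 250.32746909] trivet [ 74.69920211 224.85397388]
```

Emit:
send_rows(
  motion=[
    {"wx": 0,"wy": 0,"wz": -0.1,"x": -0.9,"y": 0,"z": -0.3,"fingers": 1},
    {"wx": 0,"wy": 0,"wz": -0.1,"x": -0.9,"y": 0,"z": -0.3,"fingers": 1},
    {"wx": 0,"wy": 0,"wz": -0.1,"x": -0.9,"y": -0.1,"z": -0.3,"fingers": 1},
    {"wx": 0,"wy": 0,"wz": -0.1,"x": -0.9,"y": -0.2,"z": -0.3,"fingers": 1},
    {"wx": 0,"wy": 0,"wz": -0.036,"x": -0.9,"y": -0.4,"z": -0.3,"fingers": 1},
    {"wx": 0,"wy": 0,"wz": 0,"x": -0.6,"y": -0.5,"z": 0,"fingers": 1},
  ],
)

```text
time_s: 10.7
eef_pos: [0.455, -0.0802, 0.313]
tool_rot: [[0.574, 0.819, -0.001], [0.819, -0.574, -0.0], [-0.001, -0.001, -1.0]]
ft_force: [0.4, -0.1, 0.0]
opening: 1.002
grasp_force: 0.0
```

```bash
cat >> h.py <<'E'
import json
def log():
    s=manip.get_state(); open("log.jsonl","a").write(json.dumps([s["joints"].tolist(),s["eef_pos"].tolist(),s["tool_rot"].tolist()])+"\n")
    print(round(s["time_s"],2),"j",s["joints"].round(3),"p",s["eef_pos"].round(4),"op",round(s["opening"],3),"gf",round(s["grasp_force"],1),"ft",s["ft_force"].round(1)); print(s["tool_rot"].round(3).tolist()); return s
E
python3 -c "
from h import *
log()"
```

```text
10.7 j [-0.2    0.049  1.847 -0.     1.246  0.411] p [ 0.455  -0.0802  0.313 ] op 1.002 gf 0.0 ft [ 0.4 -0.1  0. ]
[[0.574, 0.819, -0.001], [0.819, -0.574, -0.0], [-0.001, -0.001, -1.0]]
```

Emit:
send_rows(
  motion=[
    {"wx": 0,"wy": 0.17,"wz": 0,"x": 0,"y": 0,"z": 0,"fingers": 1},
    {"wx": 0,"wy": 0.17,"wz": 0,"x": 0,"y": 0,"z": 0,"fingers": 1},
  ],
)

```text
time_s: 10.95
eef_pos: [0.4564, -0.0787, 0.313]
tool_rot: [[0.539, 0.819, 0.194], [0.771, -0.573, 0.277], [0.338, 0.0, -0.941]]
ft_force: [-0.4, 0.6, -0.7]
opening: 1.002
grasp_force: 0.0
```

```bash
python3 - <<'E'
from h import *
log()
L=[json.loads(l) for l in open("log.jsonl")]
L.append([[-1.27599067,.423772431,1.63061301,-2.1e-5,1.08862102,-.0190166],[.19278489,-.5939491,.19831869],[[.951157518,.308705671,-.00043],[.308706,-.951156564,.001347],[0,-.001414,-.999999]]])
from scipy.optimize import least_squares
def fk(j,p,sg):
    ey=lambda a:R.from_euler("y",a).as_matrix(); ez=lambda a:R.from_euler("z",a).as_matrix()
    A=ez(j[0])@ey(j[1]); B=A@ey(j[2]); C=B@ez(sg*j[3])@ey(j[4])@ez(sg*j[5]+p[5])
    return A@[0,0,p[1]]+[0,0,p[0]]+B@[p[2],0,p[3]]+C@[0,0,p[4]],C
for sg in(1,-1):
  for p5 in (1.57,-1.57):
    f=lambda p:np.concatenate([np.r_[10*(fk(j,p,sg)[0]-x),(fk(j,p,sg)[1]-r).ravel()] for j,x,r in L])
    q=least_squares(f,[.3,.4,.0,.4,.3,p5]); print(sg,q.x.round(4),q.cost)
E
```

```text
10.95 j [-0.44   0.007  1.937  0.371  1.163  0.028] p [ 0.4564 -0.0787  0.313 ] op 1.002 gf 0.0 ft [-0.4  0.6 -0.7]
[[0.539, 0.819, 0.194], [0.771, -0.573, 0.277], [0.338, 0.0, -0.941]]
1 [0.3577 0.5722 0.097  0.4907 0.368  1.5708] 0.01437654979476307
1 [0.3577 0.5722 0.097  0.4907 0.368  1.5708] 0.014376549794763119
-1 [-0.5791  0.3831 -0.3062  0.37   -0.3486  1.9533] 0.9029572844463802
-1 [-0.5791  0.3831 -0.3062  0.37   -0.3486 -4.3298] 0.9029572844101823
```

Emit:
send_rows(
  motion=[
    {"wx": 0,"wy": 0.17,"wz": 0,"x": 0,"y": 0,"z": 0,"fingers": 1},
    {"wx": 0,"wy": 0.17,"wz": 0,"x": 0,"y": 0,"z": 0,"fingers": 1},
  ],
)

```text
time_s: 11.2
eef_pos: [0.4564, -0.0793, 0.3131]
tool_rot: [[0.445, 0.818, 0.364], [0.634, -0.575, 0.518], [0.633, 0.0, -0.774]]
ft_force: [0.4, -0.7, -1.0]
opening: 1.001
grasp_force: 0.0
```

```bash
python3 -c "
from h import *
log()"
```

```text
11.2 j [-0.673  0.059  2.02   0.738  1.221 -0.381] p [ 0.4564 -0.0793  0.3131] op 1.001 gf 0.0 ft [ 0.4 -0.7 -1. ]
[[0.445, 0.818, 0.364], [0.634, -0.575, 0.518], [0.633, 0.0, -0.774]]
```

Emit:
send_rows(
  motion=[
    {"wx": 0,"wy": 0.17,"wz": 0,"x": 0,"y": -0.6,"z": 0,"fingers": 1},
    {"wx": 0,"wy": 0.17,"wz": 0,"x": 0,"y": -0.6,"z": 0,"fingers": 1},
  ],
)

```text
time_s: 11.45
eef_pos: [0.4068, -0.0445, 0.3131]
tool_rot: [[0.299, 0.818, 0.492], [0.424, -0.575, 0.699], [0.855, -0.0, -0.519]]
ft_force: [-0.5, -0.6, -1.2]
opening: 1.0
grasp_force: 0.0
```

```bash
cat > fit.py <<'E'
from h import *
from scipy.optimize import least_squares
ey=lambda a:R.from_euler("y",a).as_matrix(); ez=lambda a:R.from_euler("z",a).as_matrix()
def fk(j,p):
    A=ez(j[0])@ey(j[1]); B=A@ey(j[2]); D=B@ez(j[3])@ey(j[4]); C=D@ez(j[5]+np.pi/2)
    return ez(j[0])@[p[5],p[7],p[0]]+A@[0,0,p[1]]+B@[p[2],0,p[3]]+D@[p[6],0,p[4]],C
def fit():
    L=[json.loads(l) for l in open("log.jsonl")]
    L.append([[-1.27599067,.423772431,1.63061301,-2.1e-5,1.08862102,-.0190166],[.19278489,-.5939491,.19831869],0])
    f=lambda p:np.concatenate([np.r_[(fk(j,p)[0]-x)*1000,.02*(p-[.35,.45,0,.45,.3,0,0,0])] for j,x,r in L])
    q=least_squares(f,[.35,.45,0,.45,.3,0,0,0]); r=f(q.x).reshape(len(L),-1)[:,:3]; print(q.x.round(4),"res mm",np.abs(r).max(1).round(2)); print("rot",[np.abs(fk(j,q.x)[1]-np.array(r)).max().round(3) for j,x,r in L[:-1]]); return q.x
E
python3 -c "
from fit import *
log();np.save('p.npy',fit())"
```

```text
11.45 j [-0.884  0.115  2.201  0.993  1.387 -0.766] p [ 0.4068 -0.0445  0.3131] op 1.0 gf 0.0 ft [-0.5 -0.6 -1.2]
[[0.299, 0.818, 0.492], [0.424, -0.575, 0.699], [0.855, -0.0, -0.519]]
[ 0.3124  0.5631  0.0775  0.4849  0.3333 -0.      0.      0.0119] res mm [0. 0. 0. 0. 0.]
rot [np.float64(0.0), np.float64(0.0), np.float64(0.0), np.float64(0.0)]
```

```bash
cat > ik.py <<'E'
from fit import *
p=np.load("p.npy")
lo=np.array([-3,-.9,.09,-1.31,.11,-2.54]);hi=np.array([3,2.11,2.58,4.45,2.69,2.54])
def tool(psi,el,roll=0):
    a,e=np.radians(psi),np.radians(el)
    t=np.array([np.cos(a)*np.cos(e),np.sin(a)*np.cos(e),np.sin(e)]); y=np.array([np.sin(a),-np.cos(a),0]); x=np.cross(y,t)
    return np.c_[x,y,t]@ez(np.radians(roll))
def ik(pos,Rt,seed):
    f=lambda j:np.r_[(fk(j,p)[0]-pos)*10,(fk(j,p)[1]-Rt).ravel()]
    q=least_squares(f,np.clip(seed,lo+.01,hi-.01),bounds=(lo,hi)); return q.x,np.sqrt(2*q.cost)
E
python3 - <<'E'
from ik import *
print("cup side",w("side",348/1.42857,221/1.42857,.098))
cup=np.array([.4923,.2641,.065]); con=np.array([.485,.008,.16]); j0=manip.get_state()["joints"]
for psi in (30,45,55,65,80):
  for el in(-12,-20):
    T=tool(psi,el)
    j,e=ik(cup+T[:,2]*.05,T,j0); j2,e2=ik(cup+T[:,2]*.05-T[:,2]*.14,T,j); 
    print(psi,el,j.round(2),round(e,4),"back",j2.round(2),round(e2,4),"wrist",(cup-T[:,2]*.283).round(3))
for psi in (20,40,55,70):
    T=tool(psi,-12)
    for ro in (0,150):
        j,e=ik(con+T[:,2]*.05,tool(psi,-12,ro),j0); print("pour",psi,ro,j.round(2),round(e,4),tool(psi,-12,ro)[:,0].round(2))
E
```

```text
cup side [0.49473912 0.26193972 0.098     ]
30 -12 [ 0.42  1.11  2.34  3.04  1.67 -1.6 ] 0.0 back [ 0.31  1.39  2.58  2.88  2.19 -1.76] 0.0405 wrist [0.253 0.126 0.124]
30 -20 [ 0.42  1.    2.36  3.05  1.44 -1.59] 0.0 back [ 0.23  1.27  2.58  2.77  2.01 -1.8 ] 0.2335 wrist [0.262 0.131 0.162]
45 -12 [ 0.19  1.09  2.3   2.56  1.57 -1.71] 0.0 back [-0.2   1.18  2.51  2.18  1.68 -2.03] 0.0 wrist [0.297 0.068 0.124]
45 -20 [ 0.21  0.97  2.32  2.59  1.36 -1.66] 0.0 back [-0.14  0.97  2.55  2.29  1.47 -1.88] 0.0 wrist [0.304 0.076 0.162]
55 -12 [ 0.08  1.06  2.25  2.28  1.47 -1.7 ] 0.0 back [-0.33  1.06  2.4   1.9   1.46 -1.88] 0.0 wrist [0.334 0.037 0.124]
55 -20 [ 0.1   0.95  2.27  2.3   1.27 -1.63] 0.0 back [-0.27  0.87  2.44  1.96  1.28 -1.74] 0.0 wrist [0.34  0.046 0.162]
65 -12 [ 0.    1.03  2.17  2.02  1.39 -1.63] 0.0 back [-0.37  0.98  2.27  1.66  1.37 -1.69] 0.0 wrist [0.375 0.013 0.124]
65 -20 [ 0.03  0.93  2.2   2.03  1.22 -1.56] 0.0 back [-0.32  0.82  2.31  1.68  1.22 -1.57] 0.0 wrist [0.38  0.023 0.162]
80 -12 [-0.05  1.01  2.04  1.68  1.35 -1.47] 0.0 back [-0.36  0.94  2.06  1.36  1.39 -1.43] 0.0 wrist [ 0.444 -0.009  0.124]
80 -20 [-0.02  0.92  2.07  1.67  1.2  -1.41] 0.0 back [-0.32  0.81  2.1   1.35  1.26 -1.34] 0.0 wrist [0.446 0.002 0.162]
pour 20 0 [-0.42  0.88  2.51  2.39  1.54 -1.74] 0.0 [0.2  0.07 0.98]
pour 20 150 [-0.42  0.88  2.51  2.39  1.54  0.88] 0.0 [ 0.   -0.53 -0.85]
pour 40 0 [-0.59  0.81  2.35  1.85  1.37 -1.59] 0.0 [0.16 0.13 0.98]
pour 40 150 [-0.59  0.81  2.35  1.85  1.37  1.03] 0.0 [ 0.18 -0.5  -0.85]
pour 55 0 [-0.62  0.79  2.21  1.53  1.37 -1.42] 0.0 [0.12 0.17 0.98]
pour 55 150 [-0.62  0.79  2.21  1.53  1.37  1.2 ] 0.0 [ 0.31 -0.43 -0.85]
pour 70 0 [-0.6   0.8   2.06  1.27  1.44 -1.29] 0.0 [0.07 0.2  0.98]
pour 70 150 [-0.6   0.8   2.06  1.27  1.44  1.33] 0.0 [ 0.41 -0.34 -0.85]
```

```bash
cat > wp.py <<'E'
from ik import *
cup=np.array([.4930,.2632,.065]); T=tool(55,-14); t=T[:,2]
G=cup+.054*t
def d(a,b,T=T): return (T.T@(np.asarray(b)-np.asarray(a))/.05).round(3)
E
python3 - <<'E'
from wp import *
s=manip.get_state(); c=s["eef_pos"]
print("rot",R.from_matrix(s["tool_rot"].T@T).as_rotvec().round(3))
S=G-.11*t; S2=S.copy(); S2[2]=.313
print("to S2",d(c,S2),"S2->S",d(S2,S),"S->G",d(S,G)); j=s["joints"]
for q in (S2,S,G): j,e=ik(q,T,j); print(q.round(3),j.round(2),round(e,4))
E
```

```text
rot [ 0.002  0.301 -0.001]
to S2 [ 1.193 -2.117  4.797] S2->S [-4.55   0.     1.134] S->G [ 0.  -0.   2.2]
[0.462 0.219 0.313] [-0.21  0.23  2.44  1.82  1.17 -1.1 ] 0.0
[0.462 0.219 0.079] [-0.21  1.02  2.38  2.02  1.43 -1.81] 0.0
[0.523 0.306 0.052] [ 0.09  1.03  2.25  2.29  1.42 -1.68] 0.0
```

Emit:
send_rows(
  motion=[
    {"wx": 0,"wy": 0.15,"wz": 0,"x": 0,"y": 0,"z": 0,"fingers": 1},
    {"wx": 0,"wy": 0.15,"wz": 0,"x": 0,"y": 0,"z": 0,"fingers": 1},
    {"wx": 0,"wy": 0,"wz": 0,"x": 0.2,"y": -0.35,"z": 0.8,"fingers": 1},
    {"wx": 0,"wy": 0,"wz": 0,"x": 0.2,"y": -0.35,"z": 0.8,"fingers": 1},
    {"wx": 0,"wy": 0,"wz": 0,"x": 0.2,"y": -0.35,"z": 0.8,"fingers": 1},
    {"wx": 0,"wy": 0,"wz": 0,"x": 0.2,"y": -0.35,"z": 0.8,"fingers": 1},
    {"wx": 0,"wy": 0,"wz": 0,"x": 0.2,"y": -0.35,"z": 0.8,"fingers": 1},
    {"wx": 0,"wy": 0,"wz": 0,"x": 0.2,"y": -0.35,"z": 0.8,"fingers": 1},
  ],
)

```text
time_s: 12.45
eef_pos: [0.4631, 0.2192, 0.3108]
tool_rot: [[0.146, 0.819, 0.556], [0.203, -0.574, 0.793], [0.968, -0.003, -0.25]]
ft_force: [0.1, 1.0, -0.4]
opening: 0.999
grasp_force: 0.0
```

Emit:
send_rows(
  motion=[
    {"wx": 0,"wy": 0,"wz": 0,"x": -0.5,"y": 0,"z": 0.12,"fingers": 1},
    {"wx": 0,"wy": 0,"wz": 0,"x": -0.5,"y": 0,"z": 0.12,"fingers": 1},
    {"wx": 0,"wy": 0,"wz": 0,"x": -0.5,"y": 0,"z": 0.12,"fingers": 1},
    {"wx": 0,"wy": 0,"wz": 0,"x": -0.5,"y": 0,"z": 0.12,"fingers": 1},
    {"wx": 0,"wy": 0,"wz": 0,"x": 0,"y": 0,"z": 0,"fingers": 1},
  ],
)

```text
time_s: 13.08
eef_pos: [0.4616, 0.2168, 0.2067]
tool_rot: [[0.149, 0.819, 0.554], [0.202, -0.574, 0.794], [0.968, -0.006, -0.251]]
ft_force: [0.5, -0.5, -0.5]
opening: 1.003
grasp_force: 0.0
```

```bash
python3 - <<'E'
from wp import *
s=log(); c=s["eef_pos"]; np.save('p.npy',fit())
print("rot",R.from_matrix(s["tool_rot"].T@T).as_rotvec().round(3)); S=G-.11*t; print("to S",d(c,S))
im=manip.read_camera("wrist"); P=manip.camera_params("wrist"); cv2.imwrite("pics/w8.png",im[:,:,::-1])
print("rim px pred",px("wrist",cup+[0,0,.033],P))
hsv=cv2.cvtColor(im,cv2.COLOR_RGB2HSV); H,S_,V=[hsv[:,:,i].astype(int) for i in range(3)]
nut=((H>5)&(H<20)&(S_>80)&(V<200)&(V>50)); ys,xs=np.nonzero(nut[:200]); print("brown",len(xs), xs.mean() if len(xs) else 0, ys.mean() if len(xs) else 0)
r0=int(px("wrist",cup,P)[1]); print("row",r0); g=cv2.cvtColor(im,cv2.COLOR_RGB2GRAY)
for r in (r0-15,r0,r0+15):
  if 0<=r<420: print(r,g[r,100:460:6].tolist())
E
```

```text
13.07 j [-0.213  0.589  2.459  1.943  1.282 -1.475] p [0.4616 0.2168 0.2067] op 1.003 gf 0.0 ft [ 0.5 -0.5 -0.5]
[[0.149, 0.819, 0.554], [0.202, -0.574, 0.794], [0.968, -0.006, -0.251]]
[ 0.3124  0.5631  0.0775  0.4849  0.3333 -0.      0.      0.0119] res mm [0. 0. 0. 0. 0. 0.]
rot [np.float64(0.0), np.float64(0.0), np.float64(0.0), np.float64(0.0), np.float64(0.0)]
rot [-0.001  0.01  -0.006]
to S [-2.48  -0.017  0.653]
rim px pred [277.25088327 302.82244625]
brown 0 0 0
row 327
312 [62, 52, 53, 53, 53, 88, 160, 63, 41, 44, 44, 44, 45, 116, 133, 133, 128, 135, 146, 136, 132, 129, 126, 127, 164, 141, 152, 153, 145, 147, 139, 125, 113, 100, 88, 160, 131, 130, 131, 133, 138, 138, 140, 140, 138, 135, 135, 39, 40, 40, 39, 37, 51, 161, 133, 54, 54, 51, 53, 54]
327 [53, 49, 52, 52, 52, 54, 51, 50, 43, 38, 40, 42, 63, 139, 139, 142, 141, 139, 137, 135, 134, 131, 130, 128, 87, 97, 120, 170, 151, 121, 118, 122, 173, 154, 146, 138, 143, 144, 139, 134, 136, 136, 137, 136, 139, 135, 137, 139, 40, 37, 36, 34, 52, 52, 52, 51, 52, 52, 53, 53]
342 [50, 50, 50, 48, 42, 49, 49, 50, 51, 51, 50, 143, 144, 143, 140, 137, 138, 140, 135, 135, 131, 130, 143, 142, 100, 94, 106, 118, 122, 133, 140, 147, 147, 148, 145, 135, 128, 142, 142, 143, 143, 139, 139, 139, 140, 141, 143, 139, 136, 61, 51, 53, 52, 50, 49, 48, 50, 50, 52, 51]
```

The cup rim spans columns 244–310 (centre 277), exactly as predicted. Descend, advance and close.

Emit:
send_rows(
  motion=[
    {"wx": 0,"wy": 0.01,"wz": 0,"x": -0.62,"y": 0,"z": 0.16,"fingers": 1},
    {"wx": 0,"wy": 0,"wz": 0,"x": -0.62,"y": 0,"z": 0.16,"fingers": 1},
    {"wx": 0,"wy": 0,"wz": 0,"x": -0.62,"y": 0,"z": 0.16,"fingers": 1},
    {"wx": 0,"wy": 0,"wz": 0,"x": -0.62,"y": 0,"z": 0.16,"fingers": 1},
    {"wx": 0,"wy": 0,"wz": 0,"x": 0,"y": 0,"z": 0,"fingers": 1},
    {"wx": 0,"wy": 0,"wz": 0,"x": 0,"y": 0,"z": 0,"fingers": 1},
  ],
)

```text
time_s: 13.88
eef_pos: [0.4634, 0.2176, 0.0827]
tool_rot: [[0.136, 0.819, 0.557], [0.195, -0.574, 0.796], [0.971, 0.0, -0.238]]
ft_force: [0.9, -0.9, 0.1]
opening: 1.002
grasp_force: 0.0
```

```bash
python3 - <<'E'
from wp import *
s=log(); c=s["eef_pos"]; TT=s["tool_rot"]
print("rot",R.from_matrix(TT.T@T).as_rotvec().round(3)); print("to G",d(c,G,TT))
P=manip.camera_params("wrist"); im=manip.read_camera("wrist"); cv2.imwrite("pics/w9.png",im[:,:,::-1]); print("cup px",px("wrist",cup,P),px("wrist",cup+[0,0,.033],P))
E
```

```text
13.88 j [-0.212  1.008  2.383  2.014  1.433 -1.803] p [0.4634 0.2176 0.0827] op 1.002 gf 0.0 ft [ 0.9 -0.9  0.1]
[[0.136, 0.819, 0.557], [0.195, -0.574, 0.796], [0.971, 0.0, -0.238]]
rot [ 0.    -0.004  0.   ]
to G [-0.091 -0.039  2.219]
cup px [275.41093312 217.19341871] [275.28711508 176.70769512]
```

Emit:
send_rows(
  motion=[
    {"wx": 0,"wy": 0,"wz": 0,"x": -0.04,"y": -0.02,"z": 0.4,"fingers": 1},
    {"wx": 0,"wy": 0,"wz": 0,"x": -0.04,"y": -0.02,"z": 0.4,"fingers": 1},
    {"wx": 0,"wy": 0,"wz": 0,"x": 0,"y": 0,"z": 0.4,"fingers": 1},
    {"wx": 0,"wy": 0,"wz": 0,"x": 0,"y": 0,"z": 0.4,"fingers": 1},
    {"wx": 0,"wy": 0,"wz": 0,"x": 0,"y": 0,"z": 0.35,"fingers": 1},
    {"wx": 0,"wy": 0,"wz": 0,"x": 0,"y": 0,"z": 0.25,"fingers": 1},
    {"wx": 0,"wy": 0,"wz": 0,"x": 0,"y": 0,"z": 0,"fingers": 1},
    {"wx": 0,"wy": 0,"wz": 0,"x": 0,"y": 0,"z": 0,"fingers": 0.9},
  ],
)

```text
time_s: 14.92
eef_pos: [0.5222, 0.3052, 0.0516]
tool_rot: [[0.137, 0.819, 0.557], [0.195, -0.574, 0.795], [0.971, 0.0, -0.238]]
ft_force: [-0.5, -0.5, -0.5]
opening: 0.906
grasp_force: 0.0
```

```bash
python3 - <<'E'
from wp import *
s=log(); print("to G",d(s["eef_pos"],G,s["tool_rot"]))
E
```

```text
14.93 j [ 0.083  1.035  2.249  2.287  1.422 -1.681] p [0.5222 0.3052 0.0516] op 0.906 gf 0.0 ft [-0.5 -0.5 -0.5]
[[0.137, 0.819, 0.557], [0.195, -0.574, 0.795], [0.971, 0.0, -0.238]]
to G [0.012 0.002 0.022]
```

Emit:
send_rows(
  motion=[
    {"wx": 0,"wy": 0,"wz": 0,"x": 0,"y": 0,"z": 0,"fingers": 0.8},
    {"wx": 0,"wy": 0,"wz": 0,"x": 0,"y": 0,"z": 0,"fingers": 0.7},
    {"wx": 0,"wy": 0,"wz": 0,"x": 0,"y": 0,"z": 0,"fingers": 0.5},
    {"wx": 0,"wy": 0,"wz": 0,"x": 0,"y": 0,"z": 0,"fingers": 0.5},
  ],
  grip_force=45,
)

```text
time_s: 15.42
eef_pos: [0.5224, 0.3053, 0.0515]
tool_rot: [[0.137, 0.819, 0.558], [0.194, -0.574, 0.795], [0.971, -0.0, -0.238]]
ft_force: [-3.5, -2.2, 4.9]
opening: 0.777
grasp_force: 49.2
```

The cup is held (0.777 ≈ 66 mm, 49 N). Lift.

Emit:
send_rows(
  motion=[
    {"wx": 0,"wy": 0,"wz": 0,"x": 0.1,"y": 0,"z": -0.025,"fingers": 0.5},
    {"wx": 0,"wy": 0,"wz": 0,"x": 0.2,"y": 0,"z": -0.05,"fingers": 0.5},
    {"wx": 0,"wy": 0,"wz": 0,"x": 0.4,"y": 0,"z": -0.1,"fingers": 0.5},
    {"wx": 0,"wy": 0,"wz": 0,"x": 0.5,"y": 0,"z": -0.12,"fingers": 0.5},
    {"wx": 0,"wy": 0,"wz": 0,"x": 0.5,"y": 0,"z": -0.12,"fingers": 0.5},
    {"wx": 0,"wy": 0,"wz": 0,"x": 0.5,"y": 0,"z": -0.12,"fingers": 0.5},
    {"wx": 0,"wy": 0,"wz": 0,"x": 0.2,"y": 0,"z": -0.05,"fingers": 0.5},
    {"wx": 0,"wy": 0,"wz": 0,"x": 0,"y": 0,"z": 0,"fingers": 0.5},
  ],
)

```text
time_s: 16.42
eef_pos: [0.5227, 0.3056, 0.1753]
tool_rot: [[0.135, 0.819, 0.557], [0.196, -0.574, 0.795], [0.971, 0.001, -0.238]]
ft_force: [0.5, 0.3, -2.7]
opening: 0.771
grasp_force: 49.9
```

```bash
cat >> wp.py <<'E'
u=T.T@[0,0,1.]   # cup up in tool axes
def pour(gp,ro): # grasp point, roll deg -> TCP, rot, mouth centre, dir
    Q=tool(55,-14,ro); m=Q@u; return gp+.054*Q[:,2],Q,gp+.033*m,m
E
python3 - <<'E'
from wp import *
s=log(); c=s["eef_pos"]; TT=s["tool_rot"]
print("cont side",w("side",266.7,207.2,.075), "top",w("top",279.7,220.3,.07))
im=manip.read_camera("top"); hsv=cv2.cvtColor(im,cv2.COLOR_RGB2HSV)
m=cv2.inRange(hsv,(40,60,0),(90,255,255)); m[:,:245]=0;m[:,315:]=0;m[:185]=0;m[255:]=0
cs=cv2.findContours(m,0,1)[0]; print(cv2.boundingRect(max(cs,key=cv2.contourArea)))
b=tool(55,-14)[:,1]
gp=np.array([.486,.008,.147])-.022*b
for ro in (0,90,120,150,165):
    q,Q,mc,md=pour(gp,ro); j,e=ik(q,Q,s["joints"]); print(ro,"tcp",q.round(3),"mouth",mc.round(3),"dir",md.round(2),"lowrim",round(mc[2]-.0335*np.hypot(md[0],md[1]),3),j.round(2),round(e,4))
q=pour(gp,0)[0]; print("to pour",d(c,q,TT)); np.save("gp.npy",gp)
E
```

```text
16.43 j [ 0.085  0.694  2.332  2.241  1.258 -1.479] p [0.5227 0.3056 0.1753] op 0.771 gf 49.9 ft [ 0.5  0.3 -2.7]
[[0.135, 0.819, 0.557], [0.196, -0.574, 0.795], [0.971, 0.001, -0.238]]
cont side [0.48576341 0.00328827 0.075     ] top [0.48414963 0.00830306 0.07      ]
(257, 197, 47, 35)
0 tcp [0.498 0.064 0.134] mouth [0.468 0.021 0.18 ] dir [0. 0. 1.] lowrim 0.18 [-0.6   0.8   2.25  1.55  1.33 -1.48] 0.0
90 tcp [0.498 0.064 0.134] mouth [ 0.49  -0.004  0.149] dir [ 0.66 -0.75  0.06] lowrim 0.115 [-0.6   0.8   2.25  1.55  1.33  0.1 ] 0.0
120 tcp [0.498 0.064 0.134] mouth [ 0.484 -0.005  0.133] dir [ 0.49 -0.77 -0.41] lowrim 0.103 [-0.6   0.8   2.25  1.55  1.33  0.62] 0.0
150 tcp [0.498 0.064 0.134] mouth [ 0.473 -0.     0.122] dir [ 0.15 -0.64 -0.76] lowrim 0.1 [-0.6   0.8   2.25  1.55  1.33  1.14] 0.0
165 tcp [0.498 0.064 0.134] mouth [0.466 0.003 0.119] dir [-0.06 -0.52 -0.85] lowrim 0.101 [-0.6   0.8   2.25  1.55  1.33  1.4 ] 0.0
to pour [-1.818  2.373 -3.929]
```

Emit:
send_rows(
  motion=[
    {"wx": 0,"wy": 0,"wz": 0,"x": -0.05,"y": 0.1,"z": -0.2,"fingers": 0.5},
    {"wx": 0,"wy": 0,"wz": 0,"x": -0.14,"y": 0.2,"z": -0.4,"fingers": 0.5},
    {"wx": 0,"wy": 0,"wz": 0,"x": -0.2,"y": 0.25,"z": -0.45,"fingers": 0.5},
    {"wx": 0,"wy": 0,"wz": 0,"x": -0.2,"y": 0.25,"z": -0.45,"fingers": 0.5},
    {"wx": 0,"wy": 0,"wz": 0,"x": -0.2,"y": 0.25,"z": -0.45,"fingers": 0.5},
    {"wx": 0,"wy": 0,"wz": 0,"x": -0.2,"y": 0.25,"z": -0.45,"fingers": 0.5},
    {"wx": 0,"wy": 0,"wz": 0,"x": -0.2,"y": 0.25,"z": -0.45,"fingers": 0.5},
    {"wx": 0,"wy": 0,"wz": 0,"x": -0.2,"y": 0.25,"z": -0.45,"fingers": 0.5},
  ],
)

```text
time_s: 17.48
eef_pos: [0.4943, 0.1077, 0.1454]
tool_rot: [[0.139, 0.819, 0.557], [0.194, -0.574, 0.795], [0.971, -0.002, -0.239]]
ft_force: [-0.3, 0.0, -2.8]
opening: 0.772
grasp_force: 50.5
```

Emit:
send_rows(
  motion=[
    {"wx": 0,"wy": 0,"wz": 0,"x": -0.2,"y": 0.15,"z": -0.32,"fingers": 0.5},
    {"wx": 0,"wy": 0,"wz": 0,"x": -0.2,"y": 0.1,"z": -0.2,"fingers": 0.5},
    {"wx": 0,"wy": 0,"wz": 0,"x": 0,"y": 0,"z": 0,"fingers": 0.5},
  ],
)

```text
time_s: 17.85
eef_pos: [0.4879, 0.0765, 0.1324]
tool_rot: [[0.138, 0.818, 0.558], [0.194, -0.575, 0.795], [0.971, -0.001, -0.238]]
ft_force: [0.0, 0.7, -2.6]
opening: 0.769
grasp_force: 50.5
```

```bash
python3 - <<'E'
from wp import *
s=log(); c=s["eef_pos"]; TT=s["tool_rot"]
gp=np.array([.458,.035,.147]); np.save("gp.npy",gp); print("to pour",d(c,gp+.054*TT[:,2],TT),"rot",R.from_matrix(TT.T@T).as_rotvec().round(3))
im=manip.read_camera("wrist"); cv2.imwrite("pics/w10.png",im[:,:,::-1]); cv2.imwrite("pics/t10.png",manip.read_camera("top")[:,:,::-1])
E
```

```text
17.85 j [-0.591  0.811  2.279  1.579  1.329 -1.517] p [0.4879 0.0765 0.1324] op 0.769 gf 50.5 ft [ 0.   0.7 -2.6]
[[0.138, 0.818, 0.558], [0.194, -0.575, 0.795], [0.971, -0.001, -0.238]]
to pour [ 0.04  -0.013  0.018] rot [ 0.002 -0.004 -0.002]
```

In position over the container. Pour by rolling about the tool axis.

Emit:
send_rows(
  motion=[
    {"wx": 0,"wy": 0,"wz": 0.15,"x": 0.04,"y": 0,"z": 0,"fingers": 0.5},
    {"wx": 0,"wy": 0,"wz": 0.17,"x": 0,"y": 0,"z": 0,"fingers": 0.5},
    {"wx": 0,"wy": 0,"wz": 0.17,"x": 0,"y": 0,"z": 0,"fingers": 0.5},
    {"wx": 0,"wy": 0,"wz": 0.17,"x": 0,"y": 0,"z": 0,"fingers": 0.5},
    {"wx": 0,"wy": 0,"wz": 0.17,"x": 0,"y": 0,"z": 0,"fingers": 0.5},
    {"wx": 0,"wy": 0,"wz": 0.17,"x": 0,"y": 0,"z": 0,"fingers": 0.5},
    {"wx": 0,"wy": 0,"wz": 0.12,"x": 0,"y": 0,"z": 0,"fingers": 0.5},
    {"wx": 0,"wy": 0,"wz": 0.1,"x": 0,"y": 0,"z": 0,"fingers": 0.5},
  ],
)

```text
time_s: 18.95
eef_pos: [0.4879, 0.0789, 0.1354]
tool_rot: [[0.818, 0.151, 0.556], [-0.472, -0.379, 0.796], [0.33, -0.913, -0.238]]
ft_force: [-0.4, -0.2, -2.7]
opening: 0.77
grasp_force: 50.6
```

Emit:
send_rows(
  motion=[
    {"wx": 0,"wy": 0,"wz": 0.08,"x": 0,"y": 0,"z": 0,"fingers": 0.5},
    {"wx": 0,"wy": 0,"wz": 0.08,"x": 0,"y": 0,"z": 0,"fingers": 0.5},
    {"wx": 0,"wy": 0,"wz": 0.08,"x": 0,"y": 0,"z": 0,"fingers": 0.5},
    {"wx": 0,"wy": 0,"wz": 0.08,"x": 0,"y": 0,"z": 0,"fingers": 0.5},
    {"wx": 0,"wy": 0,"wz": 0.08,"x": 0,"y": 0,"z": 0,"fingers": 0.5},
    {"wx": 0,"wy": 0,"wz": 0.08,"x": 0,"y": 0,"z": 0,"fingers": 0.5},
    {"wx": 0,"wy": 0,"wz": 0.08,"x": 0,"y": 0,"z": 0,"fingers": 0.5},
    {"wx": 0,"wy": 0,"wz": 0.08,"x": 0,"y": 0,"z": 0,"fingers": 0.5},
  ],
)

```text
time_s: 19.95
eef_pos: [0.4878, 0.079, 0.1354]
tool_rot: [[0.746, -0.367, 0.556], [-0.604, -0.023, 0.797], [-0.279, -0.93, -0.238]]
ft_force: [-0.4, -0.7, -2.4]
opening: 0.773
grasp_force: 50.7
```

Emit:
send_rows(
  motion=[
    {"wx": 0,"wy": 0,"wz": 0.1,"x": 0,"y": 0,"z": 0,"fingers": 0.5},
    {"wx": 0,"wy": 0,"wz": 0.1,"x": 0,"y": 0,"z": 0,"fingers": 0.5},
    {"wx": 0,"wy": 0,"wz": 0.1,"x": 0,"y": 0,"z": 0,"fingers": 0.5},
    {"wx": 0,"wy": 0,"wz": 0.12,"x": 0,"y": 0,"z": 0,"fingers": 0.5},
    {"wx": 0,"wy": 0,"wz": 0.12,"x": 0,"y": 0,"z": 0,"fingers": 0.5},
    {"wx": 0,"wy": 0,"wz": 0.12,"x": 0,"y": 0,"z": 0,"fingers": 0.5},
    {"wx": 0,"wy": 0,"wz": 0,"x": 0,"y": 0,"z": 0,"fingers": 0.5},
    {"wx": 0,"wy": 0,"wz": 0,"x": 0,"y": 0,"z": 0,"fingers": 0.5},
  ],
)

```text
time_s: 20.95
eef_pos: [0.488, 0.0784, 0.1354]
tool_rot: [[0.368, -0.745, 0.556], [-0.493, 0.351, 0.796], [-0.788, -0.567, -0.238]]
ft_force: [-0.1, 0.6, -1.0]
opening: 0.773
grasp_force: 50.7
```

```bash
python3 - <<'E'
from wp import *
s=log(); print("mouth dir",(s["tool_rot"]@u).round(2))
for n in("top","side","wrist"): cv2.imwrite(f"pics/{n}11.png",manip.read_camera(n)[:,:,::-1])
E
```

```text
20.95 j [-0.587  0.804  2.281  1.58   1.329  1.005] p [0.488  0.0784 0.1354] op 0.773 gf 50.7 ft [-0.1  0.6 -1. ]
[[0.368, -0.745, 0.556], [-0.493, 0.351, 0.796], [-0.788, -0.567, -0.238]]
mouth dir [ 0.22 -0.67 -0.71]
```

Emit:
send_rows(
  motion=[
    {"wx": 0,"wy": 0,"wz": 0.15,"x": 0,"y": 0,"z": 0,"fingers": 0.5},
    {"wx": 0,"wy": 0,"wz": 0.15,"x": 0,"y": 0,"z": 0,"fingers": 0.5},
    {"wx": 0,"wy": 0,"wz": -0.15,"x": 0,"y": 0,"z": 0,"fingers": 0.5},
    {"wx": 0,"wy": 0,"wz": 0.15,"x": 0,"y": 0,"z": 0,"fingers": 0.5},
    {"wx": 0,"wy": 0,"wz": 0.15,"x": 0,"y": 0,"z": 0,"fingers": 0.5},
    {"wx": 0,"wy": 0,"wz": 0,"x": 0,"y": 0,"z": 0,"fingers": 0.5},
    {"wx": 0,"wy": 0,"wz": 0,"x": 0,"y": 0,"z": 0,"fingers": 0.5},
  ],
)

```text
time_s: 21.98
eef_pos: [0.4881, 0.0778, 0.1352]
tool_rot: [[0.008, -0.83, 0.557], [-0.292, 0.531, 0.795], [-0.956, -0.169, -0.238]]
ft_force: [0.4, 0.0, -1.5]
opening: 0.771
grasp_force: 50.6
```

Emit:
send_rows(
  motion=[
    {"wx": 0,"wy": 0,"wz": -0.17,"x": 0.15,"y": -0.1,"z": 0,"fingers": 0.5},
    {"wx": 0,"wy": 0,"wz": -0.17,"x": 0,"y": 0,"z": 0,"fingers": 0.5},
    {"wx": 0,"wy": 0,"wz": -0.17,"x": 0,"y": 0,"z": 0,"fingers": 0.5},
    {"wx": 0,"wy": 0,"wz": -0.17,"x": 0,"y": 0,"z": 0,"fingers": 0.5},
    {"wx": 0,"wy": 0,"wz": -0.17,"x": 0,"y": 0,"z": 0,"fingers": 0.5},
    {"wx": 0,"wy": 0,"wz": -0.17,"x": 0,"y": 0,"z": 0,"fingers": 0.5},
    {"wx": 0,"wy": 0,"wz": -0.17,"x": 0,"y": 0,"z": 0,"fingers": 0.5},
    {"wx": 0,"wy": 0,"wz": -0.17,"x": 0,"y": 0,"z": 0,"fingers": 0.5},
  ],
)

```text
time_s: 22.98
eef_pos: [0.4923, 0.073, 0.1288]
tool_rot: [[0.814, -0.162, 0.557], [-0.579, -0.177, 0.795], [-0.03, -0.971, -0.238]]
ft_force: [-0.3, 0.8, -1.4]
opening: 0.771
grasp_force: 50.7
```

```bash
python3 - <<'E'
from wp import *
f=[]
for i in range(6):
    if i: manip.read_camera("side")
    f.append(manip.get_state()["ft_force"][2])
s=log(); print("fz",np.round(f,2))
print("roll left",R.from_matrix(s["tool_rot"].T@T).as_rotvec().round(3))
S2=cup.copy(); S2[2]=.13; print("to above cup home", d(s["eef_pos"],S2+.054*t))
a=manip.read_camera("top"); b=manip.read_camera("side"); P=manip.camera_params("top")
x,y=px("side",[.486,.006,.05]).astype(int)
A=cv2.resize(a[110:270,175:415],(800,533),interpolation=2)
cv2.imwrite("pics/m12.png",np.hstack([cv2.resize(a[120:250,175:315],(431,400),interpolation=2),cv2.resize(b[y-50:y+50,x-45:x+45],(360,400),interpolation=2)])[:,:,::-1])
cv2.imwrite("pics/top12.png",a[:,:,::-1]);cv2.imwrite("pics/side12.png",b[:,:,::-1])
for n,im in(("top",a),("side",b)):
    hsv=cv2.cvtColor(im,cv2.COLOR_RGB2HSV); m=cv2.inRange(hsv,(4,70,30),(20,255,190))
    nn,l,st,ce=cv2.connectedComponentsWithStats(m)
    for k in range(1,nn):
        if st[k,4]>8: print(n,ce[k].round(),st[k,4])
E
```

```text
23.23 j [-0.593  0.819  2.265  1.575  1.329  0.1  ] p [0.4924 0.073  0.1288] op 0.772 gf 50.7 ft [ 0.  -0.8 -1.4]
[[0.813, -0.171, 0.557], [-0.581, -0.171, 0.795], [-0.04, -0.97, -0.238]]
fz [-1.4  -1.42 -1.44 -1.85 -1.95 -1.35]
roll left [-0.003 -0.003 -1.612]
to above cup home [ 0.779 -2.172  4.106]
top [137. 193.] 151
top [194. 198.] 20
top [212. 198.] 15
top [273. 209.] 15
top [286. 212.] 48
top [384. 211.] 16
top [294. 217.] 50
top [293. 231.] 17
top [213. 236.] 15
side [253. 138.] 14
side [254. 172.] 121
side [270. 215.] 79
side [256. 216.] 20
side [297. 276.] 53
side [315. 286.] 56
```

Emit:
send_rows(
  motion=[
    {"wx": 0,"wy": 0,"wz": 0,"x": 0,"y": -0.4,"z": 0,"fingers": 0.5},
    {"wx": 0,"wy": 0,"wz": 0,"x": 0,"y": -0.6,"z": 0,"fingers": 0.5},
    {"wx": 0,"wy": 0,"wz": -0.16,"x": 0,"y": 0,"z": 0,"fingers": 0.5},
    {"wx": 0,"wy": 0,"wz": -0.16,"x": 0,"y": 0,"z": 0,"fingers": 0.5},
    {"wx": 0,"wy": 0,"wz": -0.16,"x": 0,"y": 0,"z": 0,"fingers": 0.5},
    {"wx": 0,"wy": 0,"wz": -0.16,"x": 0,"y": 0,"z": 0,"fingers": 0.5},
    {"wx": 0,"wy": 0,"wz": -0.16,"x": 0,"y": 0,"z": 0,"fingers": 0.5},
    {"wx": 0,"wy": 0,"wz": -0.16,"x": 0,"y": 0,"z": 0,"fingers": 0.5},
  ],
)

```text
time_s: 24.32
eef_pos: [0.5007, 0.0817, 0.1773]
tool_rot: [[0.602, 0.572, 0.557], [-0.189, -0.576, 0.796], [0.775, -0.585, -0.239]]
ft_force: [0.1, 0.1, -1.2]
opening: 0.771
grasp_force: 50.7
```

Emit:
send_rows(
  motion=[
    {"wx": 0,"wy": 0,"wz": -0.16,"x": 0,"y": 0,"z": 0,"fingers": 0.5},
    {"wx": 0,"wy": 0,"wz": -0.16,"x": 0,"y": 0,"z": 0,"fingers": 0.5},
    {"wx": 0,"wy": 0,"wz": -0.16,"x": 0,"y": 0,"z": 0,"fingers": 0.5},
    {"wx": 0,"wy": 0,"wz": -0.17,"x": 0,"y": 0,"z": 0,"fingers": 0.5},
    {"wx": 0,"wy": 0,"wz": 0,"x": 0,"y": 0,"z": 0,"fingers": 0.5},
  ],
)

```text
time_s: 24.95
eef_pos: [0.5007, 0.0817, 0.1773]
tool_rot: [[0.139, 0.819, 0.557], [0.194, -0.574, 0.796], [0.971, -0.002, -0.238]]
ft_force: [-0.4, -0.5, -2.0]
opening: 0.772
grasp_force: 50.7
```

```bash
python3 - <<'E'
from wp import *
s=log(); TT=s["tool_rot"]
print("rot",R.from_matrix(TT.T@T).as_rotvec().round(3))
S2=cup+[.001,-.005,.065]; print("to above home", d(s["eef_pos"],S2+.054*t,TT),"down",d([0,0,.065],[0,0,0],TT))
E
```

```text
24.95 j [-0.56   0.687  2.281  1.579  1.325 -1.39 ] p [0.5007 0.0817 0.1773] op 0.772 gf 50.7 ft [-0.4 -0.5 -2. ]
[[0.139, 0.819, 0.557], [0.194, -0.574, 0.796], [0.971, -0.002, -0.238]]
rot [-0.    -0.004 -0.003]
to above home [-0.258 -2.134  4.04 ] down [-1.262  0.003  0.31 ]
```

Upright again. Carry back to above the trivet.

Emit:
send_rows(
  motion=[
    {"wx": 0,"wy": 0,"wz": 0,"x": 0,"y": -0.13,"z": 0.25,"fingers": 0.5},
    {"wx": 0,"wy": 0,"wz": 0,"x": -0.02,"y": -0.25,"z": 0.5,"fingers": 0.5},
    {"wx": 0,"wy": 0,"wz": 0,"x": -0.03,"y": -0.3,"z": 0.55,"fingers": 0.5},
    {"wx": 0,"wy": 0,"wz": 0,"x": -0.04,"y": -0.3,"z": 0.55,"fingers": 0.5},
    {"wx": 0,"wy": 0,"wz": 0,"x": -0.04,"y": -0.3,"z": 0.55,"fingers": 0.5},
    {"wx": 0,"wy": 0,"wz": 0,"x": -0.04,"y": -0.3,"z": 0.55,"fingers": 0.5},
    {"wx": 0,"wy": 0,"wz": 0,"x": -0.04,"y": -0.3,"z": 0.55,"fingers": 0.5},
    {"wx": 0,"wy": 0,"wz": 0,"x": -0.04,"y": -0.2,"z": 0.4,"fingers": 0.5},
  ],
)

```text
time_s: 25.95
eef_pos: [0.5222, 0.2953, 0.1182]
tool_rot: [[0.141, 0.819, 0.556], [0.193, -0.574, 0.796], [0.971, -0.005, -0.239]]
ft_force: [0.5, -0.6, -2.0]
opening: 0.77
grasp_force: 50.6
```

Emit:
send_rows(
  motion=[
    {"wx": 0,"wy": 0,"wz": 0,"x": 0,"y": -0.05,"z": 0.14,"fingers": 0.5},
    {"wx": 0,"wy": 0,"wz": 0,"x": -0.3,"y": 0,"z": 0.07,"fingers": 0.5},
    {"wx": 0,"wy": 0,"wz": 0,"x": -0.3,"y": 0,"z": 0.07,"fingers": 0.5},
    {"wx": 0,"wy": 0,"wz": 0,"x": -0.3,"y": 0,"z": 0.07,"fingers": 0.5},
    {"wx": 0,"wy": 0,"wz": 0,"x": 0,"y": 0,"z": 0,"fingers": 0.5},
    {"wx": 0,"wy": 0,"wz": 0,"x": 0,"y": 0,"z": 0,"fingers": 0.5},
  ],
)

```text
time_s: 26.7
eef_pos: [0.5243, 0.3001, 0.0713]
tool_rot: [[0.138, 0.819, 0.558], [0.194, -0.574, 0.795], [0.971, -0.001, -0.238]]
ft_force: [-0.2, -0.4, -2.0]
opening: 0.771
grasp_force: 50.7
```

```bash
python3 - <<'E'
from wp import *
s=log(); TT=s["tool_rot"]
print("rot",R.from_matrix(TT.T@T).as_rotvec().round(3))
print("to home", d(s["eef_pos"],cup+[.001,-.005,0]+.054*t,TT), "grasp z at grip was TCP .0515; now", s["eef_pos"][2])
E
```

```text
26.7 j [ 0.068  0.983  2.265  2.268  1.398 -1.654] p [0.5243 0.3001 0.0713] op 0.771 gf 50.7 ft [-0.2 -0.4 -2. ]
[[0.138, 0.819, 0.558], [0.194, -0.574, 0.795], [0.971, -0.001, -0.238]]
rot [ 0.001 -0.004 -0.001]
to home [-0.373 -0.015  0.107] grasp z at grip was TCP .0515; now 0.07130862546275406
```

Lower the last 20 mm gently, stop at the height it was gripped, and watch the force.

Emit:
send_rows(
  motion=[
    {"wx": 0,"wy": 0,"wz": 0,"x": -0.2,"y": 0,"z": 0.05,"fingers": 0.5},
    {"wx": 0,"wy": 0,"wz": 0,"x": -0.1,"y": 0,"z": 0.025,"fingers": 0.5},
    {"wx": 0,"wy": 0,"wz": 0,"x": -0.05,"y": 0,"z": 0.01,"fingers": 0.5},
    {"wx": 0,"wy": 0,"wz": 0,"x": -0.03,"y": 0,"z": 0.01,"fingers": 0.5},
    {"wx": 0,"wy": 0,"wz": 0,"x": 0,"y": 0,"z": 0,"fingers": 0.5},
  ],
)

```text
time_s: 27.32
eef_pos: [0.5241, 0.3007, 0.0515]
tool_rot: [[0.136, 0.819, 0.557], [0.195, -0.574, 0.796], [0.971, -0.0, -0.238]]
ft_force: [0.0, -0.2, 1.0]
opening: 0.769
grasp_force: 50.7
```

The force went from −2 to +1 N, so the cup stands on the trivet. Open and back straight out.

Emit:
send_rows(
  motion=[
    {"wx": 0,"wy": 0,"wz": 0,"x": 0,"y": 0,"z": 0,"fingers": 0.85},
    {"wx": 0,"wy": 0,"wz": 0,"x": 0,"y": 0,"z": 0,"fingers": 1},
    {"wx": 0,"wy": 0,"wz": 0,"x": 0,"y": 0,"z": 0,"fingers": 1},
    {"wx": 0,"wy": 0,"wz": 0,"x": 0,"y": 0,"z": -0.3,"fingers": 1},
    {"wx": 0,"wy": 0,"wz": 0,"x": 0,"y": 0,"z": -0.5,"fingers": 1},
    {"wx": 0,"wy": 0,"wz": 0,"x": 0,"y": 0,"z": -0.6,"fingers": 1},
    {"wx": 0,"wy": 0,"wz": 0,"x": 0,"y": 0,"z": -0.6,"fingers": 1},
    {"wx": 0,"wy": 0,"wz": 0,"x": 0.2,"y": 0,"z": -0.3,"fingers": 1},
  ],
)

```text
time_s: 28.32
eef_pos: [0.4604, 0.2095, 0.0886]
tool_rot: [[0.139, 0.818, 0.558], [0.194, -0.576, 0.794], [0.971, -0.002, -0.239]]
ft_force: [-0.1, -0.2, 0.4]
opening: 0.997
grasp_force: 0.0
```

Emit:
send_rows(
  motion=[
    {"wx": 0,"wy": 0,"wz": 0,"x": 0.8,"y": 0,"z": 0,"fingers": 1},
    {"wx": 0,"wy": 0,"wz": 0,"x": 0.9,"y": 0.3,"z": -0.2,"fingers": 1},
    {"wx": 0,"wy": 0,"wz": 0,"x": 0.9,"y": 0.5,"z": -0.4,"fingers": 1},
    {"wx": 0,"wy": 0,"wz": 0,"x": 0.7,"y": 0.5,"z": -0.6,"fingers": 1},
    {"wx": 0,"wy": 0,"wz": 0,"x": 0.3,"y": 0.3,"z": -0.7,"fingers": 1},
    {"wx": 0,"wy": 0,"wz": 0,"x": 0,"y": 0,"z": -0.7,"fingers": 1},
    {"wx": 0,"wy": 0,"wz": 0,"x": 0,"y": 0,"z": -0.7,"fingers": 1},
    {"wx": 0,"wy": 0,"wz": 0,"x": 0,"y": 0,"z": 0,"fingers": 1},
  ],
)

```text
time_s: 29.32
eef_pos: [0.4589, 0.0672, 0.3028]
tool_rot: [[0.137, 0.817, 0.56], [0.195, -0.577, 0.793], [0.971, 0.001, -0.239]]
ft_force: [1.0, -0.5, -0.4]
opening: 1.0
grasp_force: 0.0
```

```bash
python3 - <<'E'
from wp import *
s=log()
a=manip.read_camera("top"); b=manip.read_camera("side")
cv2.imwrite("pics/fin.png",np.hstack([cv2.resize(a[110:270,165:415],(469,300),interpolation=2),cv2.resize(b[120:320,200:420],(330,300),interpolation=2)])[:,:,::-1] if 0 else np.vstack([cv2.resize(a[120:255,165:415],None,fx=2.2,fy=2.2,interpolation=2),cv2.resize(b[125:265,215:365],(550,300),interpolation=2)])[:,:,::-1])
E
```

```text
29.32 j [-0.662  0.32   2.334  1.415  1.38  -1.074] p [0.4589 0.0672 0.3028] op 1.0 gf 0.0 ft [ 1.  -0.5 -0.4]
[[0.137, 0.817, 0.56], [0.195, -0.577, 0.793], [0.971, 0.001, -0.239]]
```

View pics/fin.png

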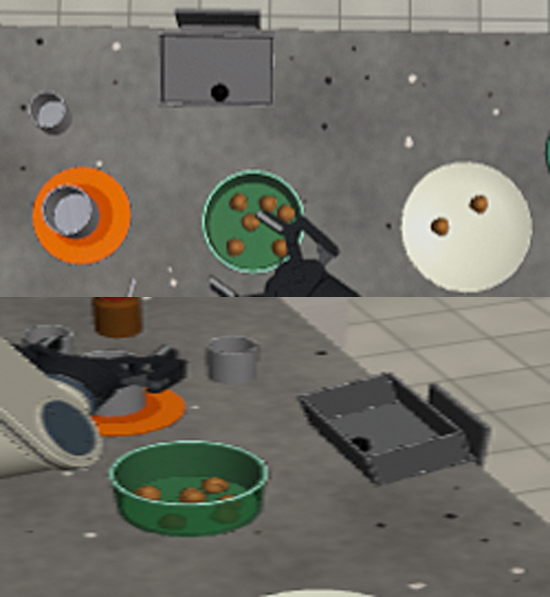

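The final picture shows:
- **Black walnut:** in the bin, at (220,92).
- **Container:** all six walnuts inside, at (238,202), (268,203), (287,213), (250,222), (235,247) and (280,246).
- **Cup:** empty and upright at (70,210), inside the trivet's edge.
- **Plate:** the two good walnuts are still there.

The gripper is well clear.

```bash
python3 -c "
from rig import manip
print(manip.hand_in())"
```

```text
the job is handed in; nothing more can be done
None
```

The job is handed in at about 29 s: the last picture shows the black walnut in the bin, all six walnuts in the container, the empty cup upright on the trivet, and the two good walnuts still on the plate.

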